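Roll the drip rail's cover strip flat

TASK

Take the hand roller out of its stand and roll its wheel firmly along the drip rail from one end to the other until every piece of the cover strip is fully pressed in, pressing only with the roller and never harder than 25 N. Then put the roller back upright in its stand, properly seated, leaving everything else where it stands.

Things in the scene. Friction and masses are not known exactly. Their poses are not given: they have to be found in the camera images.
- roller_grip (a point): centre of the hand roller's square upright wooden handle, 24 x 24 mm and 60 mm tall; this point is half-way up, 30 mm above the steel plate under the handle and 84 mm above the lowest point of the wheel. z points up the handle, x along the wheel's axle; the wheel rolls along y
- roller: the whole hand roller, 114 mm tall, about 0.25 kg: under the handle a flat steel plate 36 (x) x 66 (y) x 6 mm on which fingertips may rest, under that a fork, 40 mm over the axle ends, with a freely turning grey wheel, 40 mm diameter, 22 mm wide. Origin at the lowest point of the wheel, axes as roller_grip
- roller_wheel (a joint): angle of the roller's wheel about its axle (rad), 0 at the start; it turns by 1 rad for each 20 mm rolled, either sign
- stand_seat (a point): centre of the mouth of the roller's steel stand, fixed to the worktop: open socket 48 x 48 mm inside, 58 mm tall, foot 96 x 90 mm. Stored, the roller's plate lies on the two walls across y at this height, the wheel hangs in the socket, the handle centre is 36 mm above this point, the axle lies along this x axis (either way round), about 4 mm of play each way
- rail_mid (a point): drip rail, fixed to the worktop: a steel channel 236 mm long, 40 mm wide on levelling screws over a foot 60 x 262 mm. Point on its centre line at mid-length, on top of its plinth, 24 mm above the worktop; x across the rail, y along it. The cover strip in the channel is seven plain aluminium pieces in a row, each 31 mm wide, 30 mm long, centres at y = -90, -60, -30, 0, 30, 60, 90 mm
- rail: the whole drip rail, origin on the worktop under rail_mid, same axes. The channel was levelled by hand: the top of the seated strip is 46 to 62 mm above the worktop at mid-length and slopes up to 0.06 rad either way along y; neither is reported, both must be felt. Channel walls and end caps end 1.5 mm below the seated strip
- sauce_tub: small lidded sauce tub, 66 x 73 x 37 mm, origin under its centre; a bystander
- tin: food tin, 57 mm diameter, 72 mm tall, origin under its centre; a bystander
- steel_pot: small open steel pot, 67 mm diameter, 52 mm tall, origin under its centre; a bystander
- piece_0 (a joint): how far strip piece 0 (centre at y = -90 mm along the rail) is pressed in (m): 0 stands 5 mm proud, 0.005 fully seated. Stiff friction, about 10 N to move it, stays where left; ends on a rubber backing of about 7 N per mm
- piece_1 (a joint): how far strip piece 1 (centre at y = -60 mm along the rail) is pressed in (m): 0 stands 5 mm proud, 0.005 fully seated. Stiff friction, about 10 N to move it, stays where left; ends on a rubber backing of about 7 N per mm
- piece_2 (a joint): how far strip piece 2 (centre at y = -30 mm along the rail) is pressed in (m): 0 stands 5 mm proud, 0.005 fully seated. Stiff friction, about 10 N to move it, stays where left; ends on a rubber backing of about 7 N per mm
- piece_3 (a joint): how far strip piece 3 (centre at y = 0 mm along the rail) is pressed in (m): 0 stands 5 mm proud, 0.005 fully seated. Stiff friction, about 10 N to move it, stays where left; ends on a rubber backing of about 7 N per mm
- piece_4 (a joint): how far strip piece 4 (centre at y = 30 mm along the rail) is pressed in (m): 0 stands 5 mm proud, 0.005 fully seated. Stiff friction, about 10 N to move it, stays where left; ends on a rubber backing of about 7 N per mm
- piece_5 (a joint): how far strip piece 5 (centre at y = 60 mm along the rail) is pressed in (m): 0 stands 5 mm proud, 0.005 fully seated. Stiff friction, about 10 N to move it, stays where left; ends on a rubber backing of about 7 N per mm
- piece_6 (a joint): how far strip piece 6 (centre at y = 90 mm along the rail) is pressed in (m): 0 stands 5 mm proud, 0.005 fully seated. Stiff friction, about 10 N to move it, stays where left; ends on a rubber backing of about 7 N per mm

How it is judged (in metres and radians):
On the way, in this order (a step that is already met when the one before it is completed fails the run):
1. the roller is lifted out of its stand (z of roller_grip in the frame of stand_seat above 0.06 m), for 0.1 s.
2. pressed on the strip with more than 3 N, the roller's wheel has rolled along it by at least 70 mm (3.5 rad, either way) (contact force between roller and rail above 3 N and (value of joint roller_wheel above 3.5 rad or value of joint roller_wheel below -3.5 rad)).
3. all seven pieces of the strip are pressed in to within 1.5 mm (value of joint each of piece_0, piece_1, piece_2, piece_3, piece_4, piece_5, piece_6 above 0.0035 m), for 0.2 s.
At the end, for the whole second after the job is handed in: All seven strip pieces are pressed in to within 1.5 mm of fully seated, and the roller stands released and at rest in its stand: within 12 mm of its centre, plate down on the walls within 4 mm, upright within 0.1 rad, axle along the stand's x within 0.25 rad (all of step 3 and horizontal distance between roller_grip and stand_seat below 0.012 m and z of roller_grip in the frame of stand_seat between 0.032 and 0.04 m and angle between roller_grip's own z axis and vertical below 0.1 rad and angle between the x axis of roller_grip and the x axis of stand_seat, either way round below 0.25 rad and linear speed of roller below 0.02 m/s); the robot touches nothing.
It fails at once if the roller presses on the rail or strip with more than 25 N (contact force between roller and rail above 25 N).
It fails at once if the fingers or another part of the arm press on the rail or strip (contact force between any of the fingers, the arm and rail above 2 N).
It fails at once if the sauce tub is moved by more than 20 mm or tipped (distance of sauce_tub from where it was at the start of the episode above 0.02 m or angle between sauce_tub's own z axis and vertical above 0.3 rad).
It fails at once if the tin is moved by more than 20 mm or tipped (distance of tin from where it was at the start of the episode above 0.02 m or angle between tin's own z axis and vertical above 0.3 rad).
It fails at once if the steel pot is moved by more than 20 mm or tipped (distance of steel_pot from where it was at the start of the episode above 0.02 m or angle between steel_pot's own z axis and vertical above 0.3 rad).
It also fails if it takes over 72 s, if anything falls off the work surface, if the arm or the gripper's body presses on something with over 40 N, if the wrist force passes 120 N, or if a joint passes its speed limit or range.

ROBOT

A 6-joint arm with a two-finger parallel gripper is mounted at the origin on a cart in front of the work surface, level with it; the furniture and walls round the work are solid. World frame = base frame: x ahead of the robot, y to its left, z up, the work surface at z = 0. Lengths are in mm, angles in degrees, forces in N, time in s.
With the tool pointing down it reaches from about 425 to 950 mm from the base axis. Payload 3.5 kg.
Tool frame: the origin (TCP) lies between the finger pads; the fingertips stand 19 mm ahead of it and the grasp point (between the pads) is the TCP (robot.nose_length is the z of the fingertips in the tool frame, in mm); z points along the fingers, y is the direction in which the jaws open and shut (so a half turn about z gives the same grasp; the last joint's range is limited). The gripper opens to 85 mm and grips with 20 to 120 N. Pads are 22 mm wide; open, the fingers measure 114 mm over their backs; the gripper's body (76 mm by 85 mm) begins 54 mm behind the grasp point. The pads swing forward as they close: fully open they stand 13 mm farther back than shut.
Start: joints at [-72.422, 16.404, 90.338, -0, 73.258, -8.594], TCP at [297.748, -605.766, 250.325] pointing down, gripper open.
Joint ranges: [-158.93, 158.93], [-51.34, 127.21], [12.03, 142.37], [-87.48, 267.48], [13.55, 161.25], [-162.69, 162.69]. Speed limits (degrees/s): [159.86, 159.86, 180, 180, 180, 180].

INTERFACE

Orientations are given as [roll, pitch, yaw] about the fixed x, y, z axes, in that order (R = Rz(yaw) Ry(pitch) Rx(roll)).
In Python, from plant import robot, vision gives the robot as it stands. The module is installed in compiled form; this text tells all that it offers.
- The arm moves only by the tool apply_moves, never from a script. Its argument "series" is a list of rows, each an object of numbers: "dx", "dy", "dz": the shift along the tool's x, y, z scaled (see below); "twist": the turn about the tool's z scaled (see below); "fingers": the opening, from -1 (shut) to 1 (fully open). In form: [{"dx": .., "dy": .., "dz": .., "twist": .., "fingers": ..}, ...]. A call has 1 to 5 rows; each row is the pose to reach, as a shift and turn from the pose measured when the call began, along the tool's axes at that moment, turning the shorter way round; what a row does not reach only later rows make up. The controller multiplies each number of a shift by 0.5 m and each number of a turn by pi rad. A row lasts 1/12 s, in which the tool goes at most 41.7 mm and 7.16 degrees, less where a joint would pass 70% of its speed; a pose out of reach is approached as far as the arm can. A call with a number of a shift or a turn outside -1 to 1 is refused whole. A call with a gripper value outside its range is refused whole. The fingers move at their own pace and stop on an object; "squeeze" is the grip in N (left out, the last holds). Time passes only in rows, so rows that repeat a pose let the fingers close. It gives the time, the measured TCP pose, the force and the opening at its end, in the units of the state.
- robot.read_state(): the state, without advancing time (a new reading comes with each control period).
- vision.read_camera(name): name is "scene" or "top"; returns (picture, depth): 384x512x3 uint8, red, green, blue; 384x512 float32, mm along the optical axis (not along the pixel's ray), 0 where there is no reading.
- vision.camera_info(name): a dict with "fovy" (degrees; the focal length in pixels is half the picture's height over the tangent of half this angle, whatever the lens; pixels are square), "cx", "cy" (the principal point, pixels), "world_from_camera" (4x4, takes a point from camera to world coordinates). Camera axes: x right, y down, z forward; pixel columns grow to the right and rows downward; lengths in mm; the calibration is good to about 2 mm. A picture is of the moment at which its call begins. camera_info takes no time and is no camera call.
- robot.finish_job(): hands the job in, once; it reports no verdict.
The state is a dict: "time_s": time; "qpos": joint angles; "qd": joint speeds; "joint_torque": joint torques, N m; "ee_pos": TCP position; "tcp_rot": TCP orientation; "wrist_force": force on the tool from outside, world axes, zero at the start; "ft_torque": the same for the moment, N m; "grip_width": finger opening in mm.
Only numpy, scipy, OpenCV 4.12 (cv2) and the standard library are available. Lean on these libraries where they do the work, as an engineer would, in place of code of your own. Each camera call takes 0.05 s, during which the arm holds its last target.

## Working session

There is one attempt and no reset: what is moved stays moved. The work goes in short steps, Python scripts to look and compute and a tool call to move; the robot and the scene stay as the last step left them, time stands still between calls to the robot, and variables do not carry over. Pictures are saved under pics/ and viewed, and the job is handed in when it is done.

Besides the shell and the picture viewer there is one more tool, called after "Request:" as a command line: name --argument value ..., lists and objects as JSON in quotes. apply_moves: Moves the arm, as the interface text tells. Shifts and turns lie within -1 to 1; 1 stands for 0.5 m of shift or pi rad of turn. Its arguments: {"type":"object","properties":{"series":{"type":"array","items":{"type":"object","properties":{"dx":{"type":"number"},"dy":{"type":"number"},"dz":{"type":"number"},"twist":{"type":"number"},"fingers":{"type":"number"}}}},"squeeze":{"type":"number"}},"required":["series"]}

```bash
mkdir -p pics; cat > h.py <<'E'
import numpy as np, cv2
from plant import robot, vision
def K(n):
    i=vision.camera_info(n); f=192/np.tan(np.radians(i["fovy"])/2); return f,i["cx"],i["cy"],np.array(i["world_from_camera"])
def cloud(n,d):
    f,cx,cy,T=K(n); v,u=np.mgrid[0:384,0:512]
    P=np.stack([(u-cx)/f*d,(v-cy)/f*d,d,np.ones_like(d)],-1); return (P@T.T)[...,:3]
E
python3 - <<'E'
from h import *
print(robot.read_state())
for n in("scene","top"):
    p,d=vision.read_camera(n); cv2.imwrite(f"pics/{n}0.png",p[...,::-1]); np.save(f"{n}_d.npy",d); np.save(f"{n}_p.npy",p)
    print(n,K(n), vision.camera_info(n)["fovy"])
E
```

```text
{'time_s': 0.0, 'qpos': array([-7.24202447e+01,  1.64545632e+01,  9.04241606e+01,  2.59550002e-04,
        7.32581914e+01, -8.59573973e+00]), 'qd': array([ 0.03806839, -0.01218105,  0.01043865, -0.05549151, -0.0401894 ,
       -0.07217106]), 'joint_torque': array([-5.10315749e-04, -4.05983806e+01, -2.92623907e+01, -1.07672797e-04,
        5.77607731e-03,  2.07012767e-07]), 'ee_pos': array([ 297.58068963, -605.17184148,  248.92127838]), 'tcp_rot': array([-1.79864660e+02, -2.07091461e-02,  2.61753956e+01]), 'wrist_force': array([ 0.69989271, -0.07581022, -0.52753242]), 'ft_torque': array([-0.01223705,  0.03001542,  0.04846435]), 'grip_width': 85.47938058977365}
scene (np.float64(441.53634304677814), 262.3128256645911, 191.67387970137887, array([[-5.94108317e-01, -5.42725819e-01,  5.93703624e-01,
        -4.62408055e+01],
       [-8.04367960e-01,  3.96030604e-01, -4.42890444e-01,
         5.32298824e+02],
       [ 5.24327445e-03, -7.40681069e-01, -6.71836336e-01,
         8.08799343e+02],
       [ 0.00000000e+00,  0.00000000e+00,  0.00000000e+00,
         1.00000000e+00]])) 47.00317221865291
top (np.float64(373.35193135015527), 257.6833473592579, 194.58440160697307, array([[ 1.93731101e-02, -9.84227419e-01,  1.75843880e-01,
         4.05743639e+02],
       [-9.99783777e-01, -1.77415380e-02,  1.08460591e-02,
         7.57381290e+01],
       [-7.55524784e-03, -1.76015980e-01, -9.84358315e-01,
         1.10023378e+03],
       [ 0.00000000e+00,  0.00000000e+00,  0.00000000e+00,
         1.00000000e+00]])) 54.42990147653395
```

View pics/scene0.png

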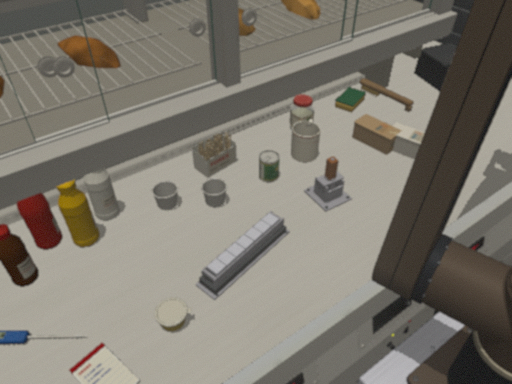

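View pics/top0.png

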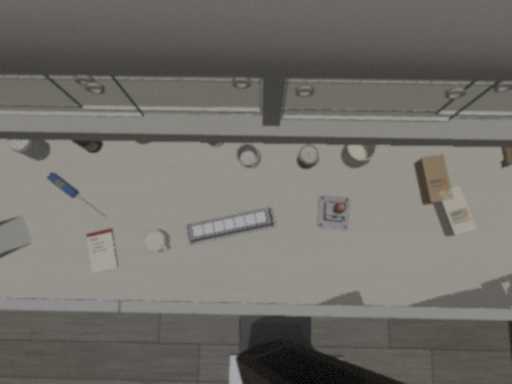

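Both views show the rail (top view about (230,225)), the stand with the brown handle (top about (334,211)), the tin (308,155), the pot (249,155) and the tub (155,241). I'll measure them next.

```bash
python3 - <<'E'
from h import *
big=[]
for n,rs in(("top",[(180,200,285,250),(310,188,360,236)]),("scene",[(190,205,295,300),(300,150,355,210)])):
    p=np.load(f"{n}_p.npy");d=np.load(f"{n}_d.npy");W=cloud(n,d)
    rail=np.zeros((384,512),bool);st=rail.copy()
    a,b=rs
    rail[a[1]:a[3],a[0]:a[2]]=1; st[b[1]:b[3],b[0]:b[2]]=1
    t=(W[...,2]<4)&rail; print(n,"table z",np.median(W[...,2][t]))
    def rect(m,name):
        q=W[m]; r=cv2.minAreaRect(q[:,:2].astype(np.float32)); print(n,name,len(q),"z",np.percentile(q[:,2],[5,50,95]).round(1),"mean",q.mean(0).round(1),"rect",np.round(r[0],1),np.round(r[1],1),round(r[2],1))
    z=W[...,2]
    rect(rail&(z>5),"rail>5"); rect(rail&(z>42),"rail>42")
    R=p.astype(int)
    br=st&(R[...,0]-R[...,2]>25); rect(br,"handle")
    rect(br&(z>100),"handletop")
    rect(st&(z>5)&(z<40),"foot"); rect(st&(z>50)&(z<75),"socket top/plate")
    x0,y0,x1,y1=b
    c=np.hstack([cv2.resize(p[y0:y1,x0:x1],None,fx=6,fy=6,interpolation=2),]); cv2.imwrite(f"pics/{n}_st.png",c[...,::-1])
    x0,y0,x1,y1=a
    cv2.imwrite(f"pics/{n}_rail.png",cv2.resize(p[y0:y1,x0:x1],None,fx=5,fy=5,interpolation=2)[...,::-1])
    # heights rail along
E
```

```text
top table z 0.3117534853658981
top rail>5 1780 z [ 6.2 53.2 61. ] mean [503.9 162.   56.2] rect [492.4 159. ] [176.4 302.7] 1.0
top rail>42 1180 z [46.6 56.6 61.5] mean [506.2 163.7  75.8] rect [504.1 167.3] [225.5 146.3] 75.9
top handle 62 z [118.9 123.5 126. ] mean [ 552.  -133.4  123.4] rect [ 552.6 -133.9] [22.9 21.7] 80.9
top handletop 62 z [118.9 123.5 126. ] mean [ 552.  -133.4  123.4] rect [ 552.6 -133.9] [22.9 21.7] 80.9
top foot 492 z [ 5.3  7.5 31.4] mean [ 547.6 -126.4   10.1] rect [ 554.3 -136.3] [134.2 135.5] 82.4
top socket top/plate 218 z [57.9 64.6 69.1] mean [ 551.1 -131.5   64.3] rect [ 553.6 -134.4] [65.3 51.1] 87.7
scene table z 0.8037372833479139
scene rail>5 3068 z [ 6.5 46.2 60.4] mean [489.2 187.1  46.9] rect [341.9 344. ] [237.4 829.5] 48.2
scene rail>42 1639 z [45.3 56.4 61.2] mean [490.8 183.   70.1] rect [298.4 348.5] [169.7 762.5] 49.4
scene handle 201 z [ 75.3 107.8 125.2] mean [ 547.5 -126.5  106.8] rect [309.6 129.5] [  26.  1074.7] 42.8
scene handletop 119 z [101.7 120.5 125.6] mean [ 544.4 -123.5  122.8] rect [253.6 189.9] [ 26. 910.] 42.8
scene foot 799 z [ 5.5 12.1 37.4] mean [ 572.4 -135.3   17.1] rect [ 609.  -172.1] [152.2 258.9] 44.1
scene socket top/plate 263 z [52.1 63.7 70.2] mean [ 547.4 -125.8   62.4] rect [ 551.8 -134.2] [67.2 52.2] 83.4
```

```bash
python3 - <<'E'
import cv2,numpy as np
a=[cv2.imread(f"pics/{n}_st.png") for n in("top","scene")]
h=max(x.shape[0] for x in a)
cv2.imwrite("pics/st_both.png",np.hstack([cv2.copyMakeBorder(x,0,h-x.shape[0],0,0,0) for x in a]))
E
```

```text
(no output)
```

View pics/st_both.png

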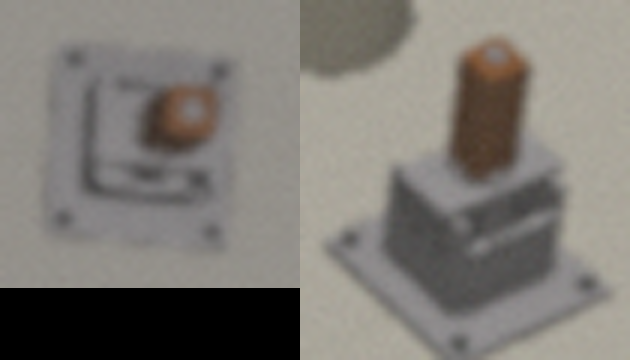

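View pics/top_rail.png

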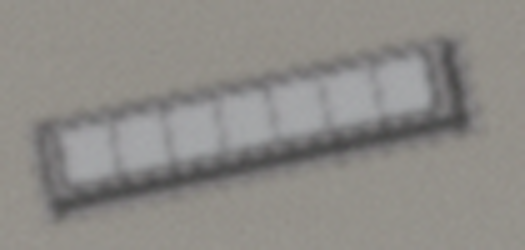

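View pics/scene_rail.png

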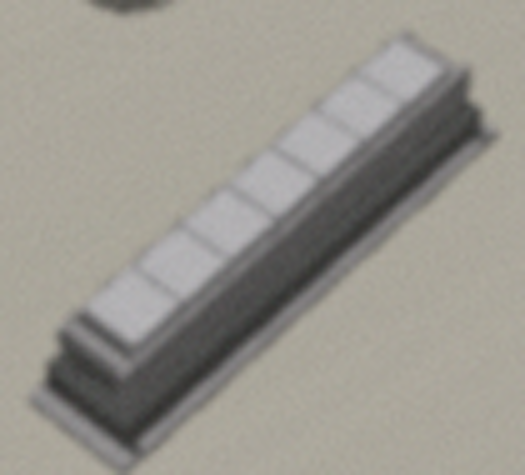

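```bash
cat >> h.py <<'E'
def ray(n,uv,z):
    f,cx,cy,T=K(n); uv=np.atleast_2d(uv).astype(float)
    D=np.c_[(uv[:,0]-cx)/f,(uv[:,1]-cy)/f,np.ones(len(uv))]@T[:3,:3].T; o=T[:3,3]
    return o+D*((z-o[2])/D[:,2])[:,None]
E
python3 - <<'E'
from h import *
for n,a,b in(("top",(180,200,285,250),(310,188,360,236)),("scene",(190,205,295,300),(300,150,355,210))):
    p=np.load(f"{n}_p.npy");d=np.load(f"{n}_d.npy");W=cloud(n,d); g=cv2.cvtColor(p,cv2.COLOR_RGB2GRAY).astype(int)
    x0,y0,x1,y1=a
    s=p[y0:y1,x0:x1].astype(int); print(n,"strip px",p[220 if n=="top" else 240,245 if n=="top" else 245],"table",p[y0+2,x0+2], )
    # strip: neutral-coloured bright
    warm=p[...,0].astype(int)-p[...,2]
    m=np.zeros((384,512),np.uint8); m[y0:y1,x0:x1]=((g[y0:y1,x0:x1]>(120))&(warm[y0:y1,x0:x1]<6))*255
    m=cv2.morphologyEx(m,cv2.MORPH_CLOSE,np.ones((3,3)))
    nl,l,st,c=cv2.connectedComponentsWithStats(m); k=1+np.argmax(st[1:,4]); mm=l==k
    print(n,"area",st[k],c[k])
    cv2.imwrite(f"pics/{n}_m.png",cv2.resize((mm*255).astype(np.uint8)[y0:y1,x0:x1],None,fx=5,fy=5))
    r=cv2.minAreaRect(np.argwhere(mm)[:,::-1].astype(np.float32)); print(r)
    ys,xs=np.nonzero(cv2.erode(mm.astype(np.uint8),np.ones((3,3)))); Q=W[ys,xs]
    ok=np.abs(Q[:,2]-np.median(Q[:,2]))<8; Q=Q[ok]
    print("depth strip n",len(Q),"z med",np.median(Q[:,2]),"std",Q[:,2].std())
    zc=np.median(Q[:,2]); P=ray(n,np.argwhere(mm)[:,::-1],zc)
    rr=cv2.minAreaRect(P[:,:2].astype(np.float32)); print("rect@z",rr, P.mean(0))
    c0=P.mean(0)[:2]; u,s_,vt=np.linalg.svd(P[:,:2]-c0); ax=vt[0]*np.sign(vt[0][1]); print("yaw of y axis",np.degrees(np.arctan2(-ax[0],ax[1])))
    t=(Q[:,:2]-c0)@ax; A=np.c_[t,np.ones_like(t)]; co,res,_,_=np.linalg.lstsq(A,Q[:,2],rcond=None); print("slope,z0",co, "se",Q[:,2].std()/np.sqrt(len(Q)),"table near", np.median(W[y0:y1,x0:x1,2][W[y0:y1,x0:x1,2]<6]))
E
```

```text
top strip px [153 152 154] table [147 144 136]
top area [ 190  208   79   29 1064] [228.57612782 222.52349624]
((229.14630126953125, 222.18292236328125), (14.387664794921875, 79.97027587890625), 77.90524291992188)
depth strip n 813 z med 57.45640134690939 std 2.694901999967257
rect@z ((512.2066040039062, 165.0770721435547), (40.460060119628906, 223.28187561035156), 13.186773300170898) [511.09989274 167.117368    57.45640135]
yaw of y axis 13.421362375377196
slope,z0 [-2.04689716e-02  5.73325300e+01] se 0.09451433955014266 table near 0.46854588089695426
scene strip px [176 174 177] table [172 168 158]
scene area [ 202  212   80   67 1129] [240.69707706 244.51638618]
((241.48089599609375, 244.4785919189453), (14.762117385864258, 92.90032196044922), 48.257225036621094)
depth strip n 810 z med 57.97593478676015 std 2.0960812965620375
rect@z ((505.01141357421875, 171.59396362304688), (37.41445541381836, 229.17202758789062), 13.770565032958984) [504.96645644 178.38724308  57.97593479]
yaw of y axis 13.742363019064204
slope,z0 [-2.35441415e-02  5.78520658e+01] se 0.07364878953349892 table near 0.8639775169632458
```

```bash
cat > rect.py <<'E'
from h import *
def proj(n,P):
    f,cx,cy,T=K(n); Q=(P-T[:3,3])@T[:3,:3]; return np.stack([f*Q[...,0]/Q[...,2]+cx,f*Q[...,1]/Q[...,2]+cy],-1)
def sample(n,img,c,yaw,X,Y,Z):
    a=np.radians(yaw); ex=np.array([np.cos(a),np.sin(a)]);ey=np.array([-np.sin(a),np.cos(a)])
    xx,yy=np.meshgrid(X,Y); P=np.zeros(xx.shape+(3,)); P[...,:2]=np.array(c)+xx[...,None]*ex+yy[...,None]*ey; P[...,2]=Z(yy) if callable(Z) else Z
    uv=proj(n,P).astype(np.float32); return cv2.remap(img,uv[...,0],uv[...,1],cv2.INTER_CUBIC)
E
python3 - <<'E'
from rect import *
out=[]
for n in("top","scene"):
    p=np.load(f"{n}_p.npy")
    X=np.arange(-60,60.5,.5);Y=np.arange(-150,150.5,.5)
    im=sample(n,p,(509,169),13.5,X,Y,lambda y:57.5-.022*y)
    im=cv2.rotate(im,cv2.ROTATE_90_COUNTERCLOCKWISE) # cols=Y, rows= X descending
    im=np.ascontiguousarray(im)
    for k in range(-150,151,30): cv2.line(im,((k+150)*2,0),((k+150)*2,6),(255,0,0),1)
    for k in range(-60,61,20): cv2.line(im,(0,(60-k)*2),(6,(60-k)*2),(255,0,0),1)
    out.append(im)
    g=cv2.cvtColor(sample(n,p,(509,169),13.5,X,Y,lambda y:57.5-.022*y),cv2.COLOR_RGB2GRAY).astype(float)
    pr=g[:, (X>-11)&(X<11)].mean(1); 
    print(n,"along", [(int(y),int(v)) for y,v in zip(Y[::8],pr[::8])])
    pc=g[(Y>-80)&(Y<80)].mean(0); print(n,"across",[(int(y),int(v)) for y,v in zip(X[::4],pc[::4])])
cv2.imwrite("pics/railrect.png",np.vstack(out)[...,::-1])
E
```

```text
top along [(-150, 143), (-146, 143), (-142, 143), (-138, 143), (-134, 140), (-130, 132), (-126, 118), (-122, 85), (-118, 89), (-114, 118), (-110, 112), (-106, 135), (-102, 160), (-98, 163), (-94, 164), (-90, 164), (-86, 163), (-82, 159), (-78, 147), (-74, 154), (-70, 163), (-66, 164), (-62, 164), (-58, 164), (-54, 163), (-50, 154), (-46, 149), (-42, 161), (-38, 164), (-34, 164), (-30, 164), (-26, 164), (-22, 160), (-18, 147), (-14, 155), (-10, 164), (-6, 165), (-2, 164), (2, 163), (6, 163), (10, 153), (14, 149), (18, 162), (22, 164), (26, 164), (30, 164), (34, 163), (38, 159), (42, 146), (46, 156), (50, 164), (54, 164), (58, 165), (62, 163), (66, 162), (70, 152), (74, 147), (78, 161), (82, 163), (86, 164), (90, 164), (94, 163), (98, 157), (102, 132), (106, 118), (110, 116), (114, 108), (118, 130), (122, 140), (126, 144), (130, 144), (134, 144), (138, 144), (142, 144), (146, 144), (150, 144)]
top across [(-60, 145), (-58, 144), (-56, 144), (-54, 144), (-52, 144), (-50, 144), (-48, 144), (-46, 144), (-44, 144), (-42, 144), (-40, 141), (-38, 137), (-36, 132), (-34, 127), (-32, 117), (-3
[... 1400 characters left out ...]
0, 146)]
scene across [(-60, 134), (-58, 124), (-56, 123), (-54, 116), (-52, 93), (-50, 68), (-48, 57), (-46, 60), (-44, 67), (-42, 74), (-40, 76), (-38, 74), (-36, 76), (-34, 78), (-32, 80), (-30, 80), (-28, 81), (-26, 91), (-24, 107), (-22, 115), (-20, 111), (-18, 115), (-16, 136), (-14, 159), (-12, 171), (-10, 173), (-8, 173), (-6, 173), (-4, 172), (-2, 172), (0, 172), (2, 172), (4, 172), (6, 173), (8, 173), (10, 173), (12, 168), (14, 161), (16, 156), (18, 158), (20, 163), (22, 165), (24, 165), (26, 165), (28, 165), (30, 165), (32, 165), (34, 165), (36, 165), (38, 165), (40, 165), (42, 165), (44, 165), (46, 165), (48, 165), (50, 165), (52, 165), (54, 165), (56, 165), (58, 165), (60, 165)]
```

View pics/railrect.png

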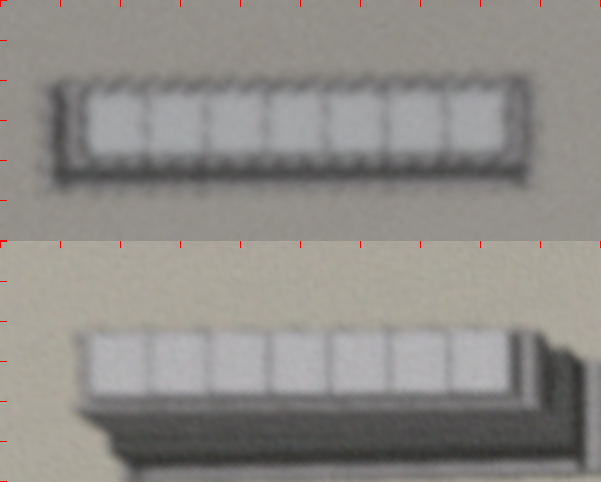

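The rail agrees in both views: gaps sit every 30 mm, its centre is about (508.5, 167.2), its yaw about 13.5°, and the proud strip top is about z 57.5 with a slope of about −0.022. The stand is next.

```bash
python3 - <<'E'
from rect import *
out=[]
for z in (64,124):
  row=[]
  for n in("top","scene"):
    p=np.load(f"{n}_p.npy")
    X=np.arange(-70,70.5,.5);Y=np.arange(-70,70.5,.5)
    im=sample(n,p,(552,-133),0,X,Y,z)
    im=np.ascontiguousarray(cv2.rotate(im,cv2.ROTATE_90_COUNTERCLOCKWISE)) # cols=Y asc, rows=X desc
    for k in range(-70,71,10):
        L=10 if k==0 else 5
        cv2.line(im,((k+70)*2,0),((k+70)*2,L),(255,0,0),1); cv2.line(im,(0,(70-k)*2),(L,(70-k)*2),(255,0,0),1)
    row.append(im)
  out.append(np.hstack(row))
cv2.imwrite("pics/strect.png",np.vstack(out)[...,::-1])
for n,b in(("top",(310,188,360,236)),("scene",(300,150,355,210))):
    p=np.load(f"{n}_p.npy").astype(int); m=np.zeros((384,512),bool); x0,y0,x1,y1=b; m[y0:y1,x0:x1]=1
    h=m&(p[...,0]-p[...,2]>25)
    print(n,np.argwhere(h).mean(0)[::-1],h.sum(),np.argwhere(h).min(0),np.argwhere(h).max(0))
E
```

```text
top [340.79032258 206.61290323] 62 [202 336] [211 345]
scene [330.99004975 166.64179104] 201 [156 326] [178 337]
```

View pics/strect.png

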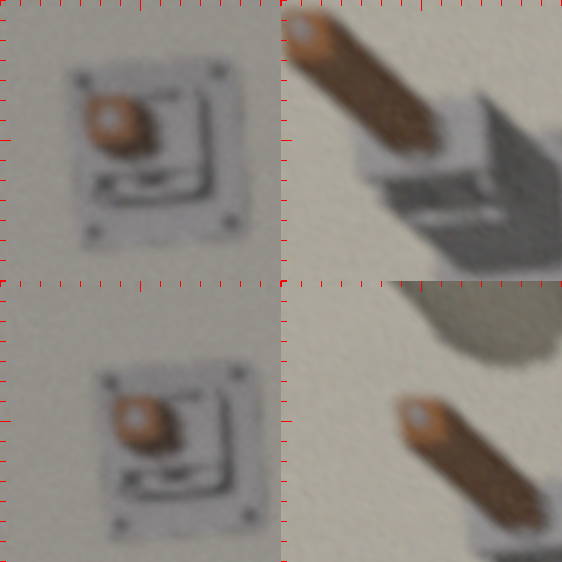

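Both views put the handle top at about (555, −135.3), and the stand foot centre at (554, −135) with yaw about −4.2°. I'll write a move calculator and start the approach.

```bash
cat >> h.py <<'E'
from scipy.spatial.transform import Rotation as Ro
def to(x,y,z,yaw=None):
    s=robot.read_state(); R=Ro.from_euler("xyz",s["tcp_rot"],degrees=True)
    d=R.inv().apply(np.array([x,y,z])-s["ee_pos"])/500
    tw=0 if yaw is None else -((yaw-s["tcp_rot"][2]+90)%180-90)/180
    print("t",round(s["time_s"],2),"pos",s["ee_pos"].round(2),"rot",s["tcp_rot"].round(2),"F",s["wrist_force"].round(1),"w",round(s["grip_width"],1)); print("dx %.4f dy %.4f dz %.4f twist %.4f"%(*d,tw), "rot6",s["qpos"][5].round(1))
E
python3 -c "
from h import *
to(555,-135.3,200,-4.2)"
```

```text
t 0.1 pos [ 297.59 -605.24  249.07] rot [-1.7988e+02 -2.0000e-02  2.6170e+01] F [-1.  -0.3  1.1] w 85.3
dx 0.8766 dy -0.6162 dz 0.0997 twist 0.1687 rot6 -8.6
```

Request:
apply_moves --series '[{"dx": 0.877,"dy": -0.616,"dz": 0.1,"twist": 0.169,"fingers": 0.4},{"dx": 0.877,"dy": -0.616,"dz": 0.1,"twist": 0.169,"fingers": 0.4},{"dx": 0.877,"dy": -0.616,"dz": 0.1,"twist": 0.169,"fingers": 0.4},{"dx": 0.877,"dy": -0.616,"dz": 0.1,"twist": 0.169,"fingers": 0.4},{"dx": 0.877,"dy": -0.616,"dz": 0.1,"twist": 0.169,"fingers": 0.4}]' --squeeze 80

```text
time_s: 0.52
ee_pos: [397.6, -421.9, 230.0]
tcp_rot: [-179.8, 0.1, -4.6]
wrist_force: [0.2, -1.1, 0.6]
grip_width: 59.7
```

```bash
python3 -c "
from h import *
to(555,-135.3,200,-4.2)"
```

```text
t 0.52 pos [ 397.61 -421.85  229.97] rot [-1.7983e+02  8.0000e-02 -4.5700e+00] F [ 0.2 -1.1  0.6] w 59.7
dx 0.2682 dy -0.5962 dz 0.0613 twist -0.0020 rot6 37.8
```

Request:
apply_moves --series '[{"dx": 0.268,"dy": -0.596,"dz": 0.061,"twist": -0.002,"fingers": 0.4},{"dx": 0.268,"dy": -0.596,"dz": 0.061,"twist": -0.002,"fingers": 0.4},{"dx": 0.268,"dy": -0.596,"dz": 0.061,"twist": -0.002,"fingers": 0.4},{"dx": 0.268,"dy": -0.596,"dz": 0.061,"twist": -0.002,"fingers": 0.4},{"dx": 0.268,"dy": -0.596,"dz": 0.061,"twist": -0.002,"fingers": 0.4}]'

```text
time_s: 0.93
ee_pos: [497.1, -239.7, 210.9]
tcp_rot: [-179.8, 0.1, -4.2]
wrist_force: [0.7, -0.9, -0.7]
grip_width: 59.6
```

```bash
python3 -c "
from h import *
to(555,-135.3,200,-4.2)"
```

```text
t 0.93 pos [ 497.07 -239.67  210.95] rot [-1.7982e+02  1.0000e-01 -4.2200e+00] F [ 0.7 -0.9 -0.7] w 59.6
dx 0.1002 dy -0.2166 dz 0.0224 twist -0.0001 rot6 57.9
```

Request:
apply_moves --series '[{"dx": 0.1,"dy": -0.2166,"dz": 0.022,"fingers": 0.4},{"dx": 0.1,"dy": -0.2166,"dz": 0.022,"fingers": 0.4},{"dx": 0.1,"dy": -0.2166,"dz": 0.022,"fingers": 0.4},{"dx": 0.1,"dy": -0.2166,"dz": 0.022,"fingers": 0.4},{"dx": 0.1,"dy": -0.2166,"dz": 0.022,"fingers": 0.4}]'

```text
invalid input at $.series[0]: expected keys dx, dy, dz, twist, fingers
```

```bash
python3 -c "
from h import *
to(555,-135.3,92,-4.2)
for n in('top','scene'):
    p,d=vision.read_camera(n); cv2.imwrite(f'pics/{n}1.png',cv2.resize(p[100:260,280:400],None,fx=4,fy=4)[...,::-1])
to(555,-135.3,90,-4.2)
"
```

```text
t 0.93 pos [ 497.07 -239.67  210.95] rot [-1.7982e+02  1.0000e-01 -4.2200e+00] F [ 0.7 -0.9 -0.7] w 59.6
dx 0.1006 dy -0.2159 dz 0.2384 twist -0.0001 rot6 57.9
t 1.03 pos [ 497.97 -236.37  210.06] rot [-1.7965e+02  1.7000e-01 -3.8100e+00] F [-0.2 -0.9 -0.5] w 59.8
dx 0.1011 dy -0.2078 dz 0.2411 twist 0.0022 rot6 57.7
```

View pics/scene1.png

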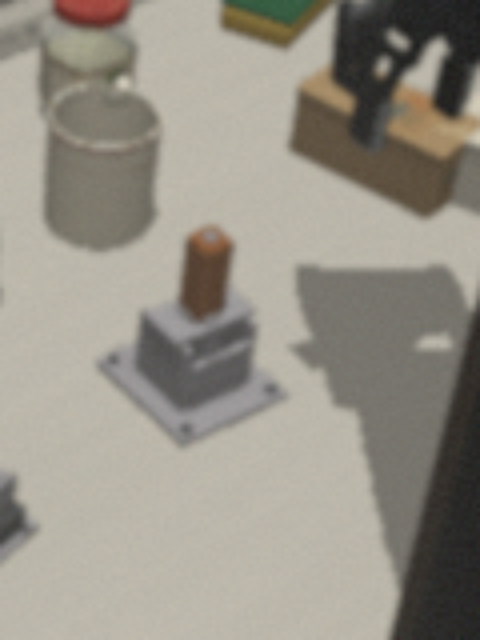

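The move was refused because the twist key was missing. The picture shows the gripper in the air to the right, still short of the stand.

Request:
apply_moves --series '[{"dx": 0.101,"dy": -0.208,"dz": 0.02,"twist": 0.002,"fingers": 0.4},{"dx": 0.101,"dy": -0.208,"dz": 0.02,"twist": 0.002,"fingers": 0.4},{"dx": 0.101,"dy": -0.208,"dz": 0.02,"twist": 0.002,"fingers": 0.4},{"dx": 0.101,"dy": -0.208,"dz": 0.02,"twist": 0.002,"fingers": 0.4},{"dx": 0.101,"dy": -0.208,"dz": 0.02,"twist": 0.002,"fingers": 0.4}]'

```text
time_s: 1.45
ee_pos: [555.4, -134.7, 199.8]
tcp_rot: [-179.7, 0.3, -4.0]
wrist_force: [-0.6, 1.3, 0.7]
grip_width: 60.0
```

```bash
python3 -c "
from h import *
for n in('scene',):
    p,d=vision.read_camera(n); cv2.imwrite(f'pics/{n}2.png',cv2.resize(p[60:220,260:400],None,fx=4,fy=4)[...,::-1])
to(555,-135.3,90,-4.2)
"
```

```text
t 1.5 pos [ 555.09 -135.83  200.06] rot [-179.67    0.23   -4.1 ] F [-0.9 -0.2 -0.4] w 59.7
dx 0.0006 dy 0.0002 dz 0.2201 twist 0.0006 rot6 70.0
```

View pics/scene2.png

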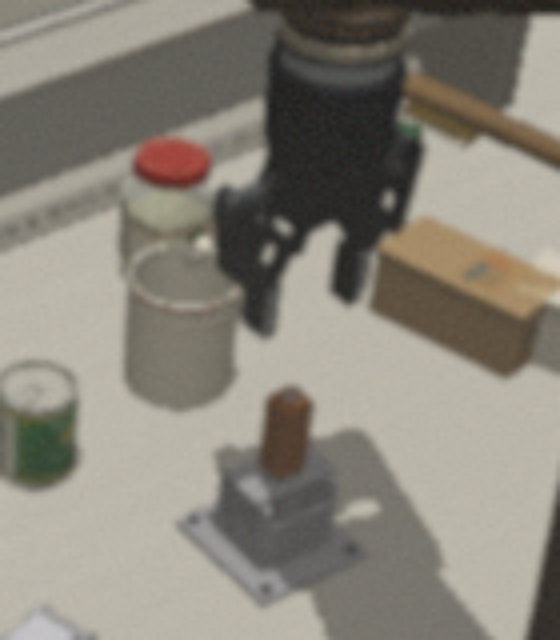

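The gripper hangs over the handle with the jaws along the stand's y axis. I'll descend to z 90.

Request:
apply_moves --series '[{"dx": 0.0,"dy": 0.0,"dz": 0.08,"twist": 0.0006,"fingers": 0.4},{"dx": 0.0,"dy": 0.0,"dz": 0.16,"twist": 0.0006,"fingers": 0.4},{"dx": 0.0,"dy": 0.0,"dz": 0.2,"twist": 0.0006,"fingers": 0.4},{"dx": 0.0,"dy": 0.0,"dz": 0.22,"twist": 0.0006,"fingers": 0.4},{"dx": 0.0,"dy": 0.0,"dz": 0.22,"twist": 0.0006,"fingers": 0.4}]'

```text
time_s: 1.92
ee_pos: [552.5, -136.0, 87.3]
tcp_rot: [-179.6, 0.5, -4.3]
wrist_force: [-0.0, 0.5, 0.6]
grip_width: 60.4
```

```bash
python3 -c "
from h import *
for n in('scene',):
    p,d=vision.read_camera(n); cv2.imwrite(f'pics/{n}3.png',cv2.resize(p[80:240,260:400],None,fx=4,fy=4)[...,::-1])
to(555,-135.3,90,-4.2)
"
```

```text
t 1.97 pos [ 554.04 -136.32   89.56] rot [-179.66    0.32   -4.31] F [ 0.1  0.8 -0.1] w 59.9
dx 0.0018 dy -0.0022 dz -0.0009 twist -0.0006 rot6 70.1
```

View pics/scene3.png

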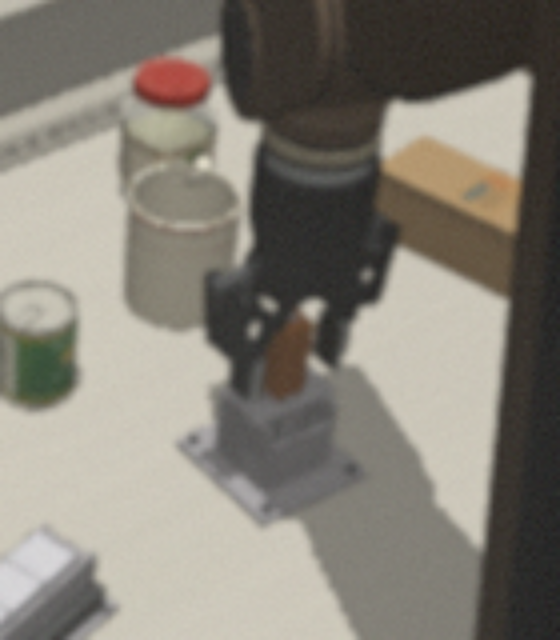

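Request:
apply_moves --series '[{"dx": 0.0018,"dy": -0.001,"dz": 0.0,"twist": 0.0,"fingers": 0.0},{"dx": 0.0018,"dy": -0.001,"dz": 0.0,"twist": 0.0,"fingers": -0.5},{"dx": 0.0018,"dy": -0.001,"dz": 0.0,"twist": 0.0,"fingers": -1},{"dx": 0.0018,"dy": -0.001,"dz": 0.0,"twist": 0.0,"fingers": -1},{"dx": 0.0018,"dy": -0.001,"dz": 0.0,"twist": 0.0,"fingers": -1}]' --squeeze 80

```text
time_s: 2.38
ee_pos: [556.5, -136.6, 92.0]
tcp_rot: [-179.8, 0.1, -4.3]
wrist_force: [-0.5, -0.2, 6.0]
grip_width: 23.0
```

```bash
python3 -c "
from h import *
to(555,-135.3,170,-4.2)
"
```

```text
t 2.38 pos [ 556.52 -136.64   92.04] rot [-1.7977e+02  9.0000e-02 -4.2900e+00] F [-0.5 -0.2  6. ] w 23.0
dx -0.0035 dy -0.0031 dz -0.1559 twist -0.0005 rot6 70.1
```

Request:
apply_moves --series '[{"dx": 0.0,"dy": 0.0,"dz": 0.0,"twist": 0.0,"fingers": -1},{"dx": 0.0,"dy": 0.0,"dz": 0.0,"twist": 0.0,"fingers": -1}]'

```text
time_s: 2.55
ee_pos: [556.5, -136.5, 92.1]
tcp_rot: [-179.8, 0.1, -4.3]
wrist_force: [-0.0, -0.1, -2.6]
grip_width: 23.1
```

```bash
python3 -c "
from h import *
to(555,-135.3,180,-4.2)
"
```

```text
t 2.55 pos [ 556.46 -136.5    92.12] rot [-1.7977e+02  7.0000e-02 -4.2800e+00] F [-0.  -0.1 -2.6] w 23.1
dx -0.0033 dy -0.0029 dz -0.1757 twist -0.0004 rot6 70.1
```

Gripped at 23 mm width. The seated reference pose is (556.5, −136.5, 92.1), yaw −4.3. Lifting now.

Request:
apply_moves --series '[{"dx": 0.0,"dy": 0.0,"dz": -0.04,"twist": 0.0,"fingers": -1},{"dx": 0.0,"dy": 0.0,"dz": -0.1,"twist": 0.0,"fingers": -1},{"dx": 0.0,"dy": 0.0,"dz": -0.16,"twist": 0.0,"fingers": -1},{"dx": 0.0,"dy": 0.0,"dz": -0.18,"twist": 0.0,"fingers": -1},{"dx": 0.0,"dy": 0.0,"dz": -0.18,"twist": 0.0,"fingers": -1}]'

```text
time_s: 2.97
ee_pos: [558.2, -137.5, 185.1]
tcp_rot: [-179.9, -0.3, -4.3]
wrist_force: [1.4, 0.7, -2.6]
grip_width: 23.2
```

```bash
python3 -c "
from h import *
a=np.radians(13.5); ey=np.array([-np.sin(a),np.cos(a)]); c=np.array([508.5,167.2])
print(c+90*ey,c-90*ey)
x,y=c-88*ey
to(x,y,182,13.5)
"
```

```text
[487.48991725 254.71329284] [529.51008275  79.68670716]
t 2.97 pos [ 558.2  -137.47  185.13] rot [-179.89   -0.27   -4.27] F [ 1.4  0.7 -2.6] w 23.2
dx -0.0908 dy -0.4326 dz 0.0066 twist -0.0987 rot6 70.2
```

Request:
apply_moves --series '[{"dx": -0.091,"dy": -0.433,"dz": 0.007,"twist": -0.0987,"fingers": -1},{"dx": -0.091,"dy": -0.433,"dz": 0.007,"twist": -0.0987,"fingers": -1},{"dx": -0.091,"dy": -0.433,"dz": 0.007,"twist": -0.0987,"fingers": -1},{"dx": -0.091,"dy": -0.433,"dz": 0.007,"twist": -0.0987,"fingers": -1},{"dx": -0.091,"dy": -0.433,"dz": 0.007,"twist": -0.0987,"fingers": -1}]'

```text
time_s: 3.38
ee_pos: [528.1, 71.6, 178.6]
tcp_rot: [-179.9, -0.0, 13.5]
wrist_force: [0.5, 0.1, -1.7]
grip_width: 23.4
```

```bash
cat >> h.py <<'E'
def rail(s,z,yaw=13.5,off=0):
    a=np.radians(13.5); ey=np.array([-np.sin(a),np.cos(a)]); ex=np.array([np.cos(a),np.sin(a)]); c=np.array([508.5,167.2])
    st=robot.read_state(); e=st["ee_pos"][:2]-c; print("rail-frame x %.1f y %.1f"%(e@ex,e@ey))
    x,y=c+s*ey+off*ex; to(x,y,z,yaw)
E
python3 -c "
from h import *
rail(-88,165)
"
```

```text
rail-frame x -3.2 y -97.6
t 3.38 pos [528.14  71.57 178.64] rot [-1.799e+02 -3.000e-02  1.346e+01] F [ 0.5  0.1 -1.7] w 23.4
dx 0.0064 dy -0.0191 dz 0.0273 twist -0.0002 rot6 73.2
```

Request:
apply_moves --series '[{"dx": 0.006,"dy": -0.019,"dz": 0.03,"twist": 0.0,"fingers": -1},{"dx": 0.006,"dy": -0.019,"dz": 0.047,"twist": 0.0,"fingers": -1},{"dx": 0.006,"dy": -0.019,"dz": 0.047,"twist": 0.0,"fingers": -1},{"dx": 0.006,"dy": -0.019,"dz": 0.047,"twist": 0.0,"fingers": -1}]'

```text
time_s: 3.72
ee_pos: [527.5, 80.9, 152.7]
tcp_rot: [-179.9, 0.2, 13.4]
wrist_force: [0.3, -1.0, -3.0]
grip_width: 23.3
```

```bash
python3 -c "
from h import *
for n,c in(('scene',(120,300,170,340)),('top',(150,300,170,330))):
    p,d=vision.read_camera(n); cv2.imwrite(f'pics/{n}4.png',cv2.resize(p[c[0]:c[1],c[2]:c[3]],None,fx=4,fy=4,interpolation=2)[:600,:800,::-1])
rail(-88,145)
"
```

```text
rail-frame x -0.3 y -89.3
t 3.82 pos [529.09  80.29 154.83] rot [-179.91    0.     13.36] F [ 0.3 -0.7 -2.6] w 23.0
dx 0.0005 dy -0.0026 dz 0.0197 twist -0.0008 rot6 74.3
```

View pics/scene4.png

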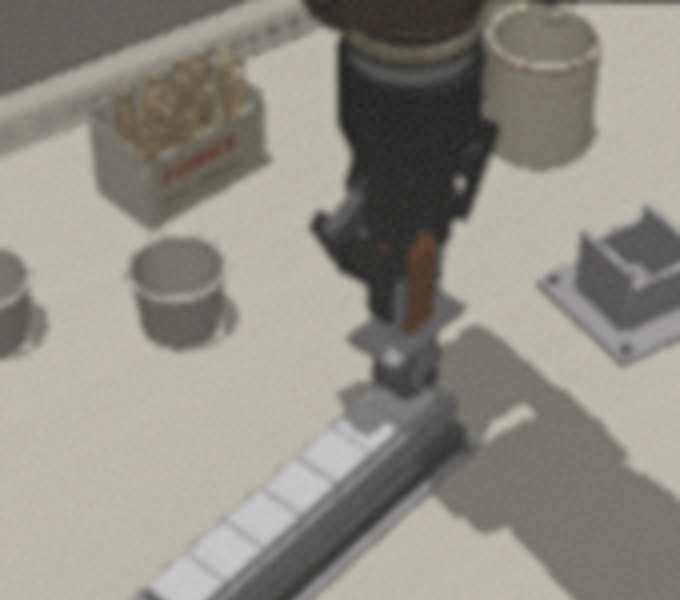

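View pics/top4.png

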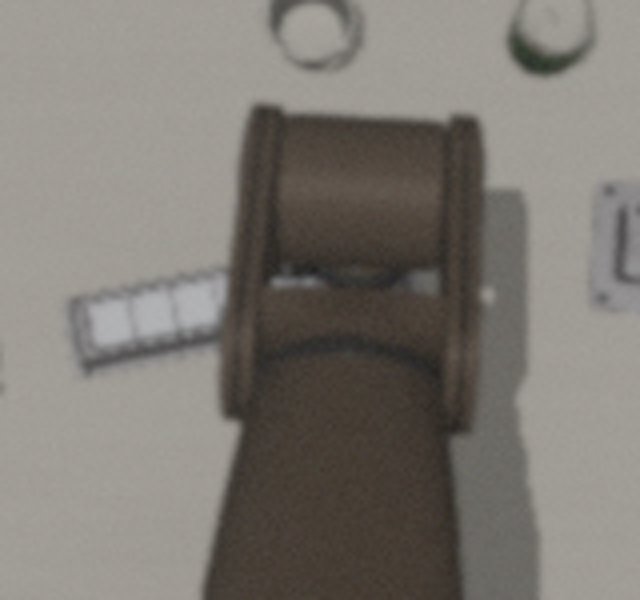

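In the scene view the wheel hangs over piece 0, around (410,380) in the crop. I'll lower it slowly to feel for contact.

Request:
apply_moves --series '[{"dx": 0.0005,"dy": -0.0026,"dz": 0.006,"twist": -0.0008,"fingers": -1},{"dx": 0.0005,"dy": -0.0026,"dz": 0.012,"twist": -0.0008,"fingers": -1},{"dx": 0.0005,"dy": -0.0026,"dz": 0.016,"twist": -0.0008,"fingers": -1},{"dx": 0.0005,"dy": -0.0026,"dz": 0.019,"twist": -0.0008,"fingers": -1},{"dx": 0.0005,"dy": -0.0026,"dz": 0.019,"twist": -0.0008,"fingers": -1}]'

```text
time_s: 4.23
ee_pos: [528.8, 81.4, 144.9]
tcp_rot: [-179.9, 0.0, 13.5]
wrist_force: [-0.4, -0.0, -3.4]
grip_width: 23.1
```

```bash
python3 -c "
from h import *
rail(-88,141)
"
```

```text
rail-frame x -0.3 y -88.2
t 4.23 pos [528.83  81.4  144.94] rot [-1.799e+02  4.000e-02  1.348e+01] F [-0.4 -0.  -3.4] w 23.1
dx 0.0005 dy -0.0003 dz 0.0079 twist -0.0001 rot6 74.3
```

Request:
apply_moves --series '[{"dx": 0.0005,"dy": 0,"dz": 0.0015,"twist": 0,"fingers": -1},{"dx": 0.0005,"dy": 0,"dz": 0.003,"twist": 0,"fingers": -1},{"dx": 0.0005,"dy": 0,"dz": 0.0045,"twist": 0,"fingers": -1},{"dx": 0.0005,"dy": 0,"dz": 0.0055,"twist": 0,"fingers": -1},{"dx": 0.0005,"dy": 0,"dz": 0.0055,"twist": 0,"fingers": -1}]'

```text
time_s: 4.65
ee_pos: [529.0, 81.5, 142.1]
tcp_rot: [-179.9, 0.0, 13.5]
wrist_force: [0.2, -0.0, -3.7]
grip_width: 23.4
```

Request:
apply_moves --series '[{"dx": 0,"dy": 0,"dz": 0.001,"twist": 0,"fingers": -1},{"dx": 0,"dy": 0,"dz": 0.002,"twist": 0,"fingers": -1},{"dx": 0,"dy": 0,"dz": 0.003,"twist": 0,"fingers": -1},{"dx": 0,"dy": 0,"dz": 0.003,"twist": 0,"fingers": -1}]'

```text
time_s: 4.98
ee_pos: [529.2, 81.5, 141.1]
tcp_rot: [-179.9, 0.0, 13.5]
wrist_force: [-1.4, -0.3, -0.8]
grip_width: 23.1
```

Request:
apply_moves --series '[{"dx": 0,"dy": 0,"dz": 0.0015,"twist": 0,"fingers": -1},{"dx": 0,"dy": 0,"dz": 0.002,"twist": 0,"fingers": -1},{"dx": 0,"dy": 0,"dz": 0.002,"twist": 0,"fingers": -1}]'

```text
time_s: 5.23
ee_pos: [529.4, 81.4, 141.0]
tcp_rot: [-179.9, 0.0, 13.5]
wrist_force: [-2.7, 0.0, 4.9]
grip_width: 23.4
```

```bash
python3 -c "
from h import *
rail(-88,141)
"
```

```text
rail-frame x 0.3 y -88.3
t 5.23 pos [529.38  81.43 140.98] rot [-1.7992e+02  4.0000e-02  1.3500e+01] F [-2.7  0.   4.9] w 23.4
dx -0.0006 dy -0.0006 dz -0.0000 twist -0.0000 rot6 74.3
```

Contact is at TCP z ≈ 141.0, and the arm's stiffness is about 8 N/mm. I'll press about 2 mm in, then roll.

Request:
apply_moves --series '[{"dx": 0,"dy": 0,"dz": 0.003,"twist": 0,"fingers": -1},{"dx": 0,"dy": 0,"dz": 0.004,"twist": 0,"fingers": -1},{"dx": 0,"dy": 0,"dz": 0.005,"twist": 0,"fingers": -1},{"dx": 0,"dy": 0,"dz": 0.005,"twist": 0,"fingers": -1}]'

```text
time_s: 5.57
ee_pos: [529.5, 81.3, 139.7]
tcp_rot: [-179.9, 0.1, 13.5]
wrist_force: [-3.5, -0.6, 7.2]
grip_width: 22.7
```

```bash
python3 -c "
from h import *
rail(-88,141)
"
```

```text
rail-frame x 0.4 y -88.4
t 5.57 pos [529.53  81.34 139.73] rot [-1.7994e+02  6.0000e-02  1.3510e+01] F [-3.5 -0.6  7.2] w 22.7
dx -0.0008 dy -0.0008 dz -0.0025 twist 0.0001 rot6 74.3
```

Request:
apply_moves --series '[{"dx": -0.0008,"dy": -0.006,"dz": 0.003,"twist": 0,"fingers": -1},{"dx": -0.0008,"dy": -0.014,"dz": 0.003,"twist": 0,"fingers": -1},{"dx": -0.0008,"dy": -0.022,"dz": 0.003,"twist": 0,"fingers": -1},{"dx": -0.0008,"dy": -0.03,"dz": 0.0035,"twist": 0,"fingers": -1},{"dx": -0.0008,"dy": -0.038,"dz": 0.0035,"twist": 0,"fingers": -1}]'

```text
time_s: 5.98
ee_pos: [525.2, 99.4, 139.6]
tcp_rot: [180.0, 0.0, 13.5]
wrist_force: [-3.7, -0.8, 7.3]
grip_width: 23.2
```

```bash
python3 -c "
from h import *
rail(-50,139)
"
```

```text
rail-frame x 0.4 y -69.8
t 5.98 pos [525.22  99.4  139.59] rot [1.7999e+02 3.0000e-02 1.3520e+01] F [-3.7 -0.8  7.3] w 23.2
dx -0.0009 dy -0.0397 dz 0.0012 twist 0.0001 rot6 76.3
```

Request:
apply_moves --series '[{"dx": -0.001,"dy": -0.01,"dz": 0.0032,"twist": 0,"fingers": -1},{"dx": -0.001,"dy": -0.02,"dz": 0.0034,"twist": 0,"fingers": -1},{"dx": -0.001,"dy": -0.03,"dz": 0.0036,"twist": 0,"fingers": -1},{"dx": -0.001,"dy": -0.04,"dz": 0.0038,"twist": 0,"fingers": -1},{"dx": -0.001,"dy": -0.05,"dz": 0.004,"twist": 0,"fingers": -1}]'

```text
time_s: 6.4
ee_pos: [519.7, 122.8, 139.4]
tcp_rot: [179.8, -0.0, 13.6]
wrist_force: [-3.3, -2.9, 8.2]
grip_width: 23.0
```

```bash
python3 -c "
from h import *
rail(-25,139)
"
```

```text
rail-frame x 0.6 y -45.8
t 6.4 pos [519.73 122.81 139.4 ] rot [ 1.798e+02 -2.000e-02  1.359e+01] F [-3.3 -2.9  8.2] w 23.0
dx -0.0010 dy -0.0416 dz 0.0007 twist 0.0005 rot6 79.0
```

Request:
apply_moves --series '[{"dx": -0.0015,"dy": -0.01,"dz": 0.0036,"twist": 0,"fingers": -1},{"dx": -0.0015,"dy": -0.02,"dz": 0.0038,"twist": 0,"fingers": -1},{"dx": -0.0015,"dy": -0.03,"dz": 0.004,"twist": 0,"fingers": -1},{"dx": -0.0015,"dy": -0.04,"dz": 0.0042,"twist": 0,"fingers": -1},{"dx": -0.0015,"dy": -0.05,"dz": 0.0044,"twist": 0,"fingers": -1}]'

```text
time_s: 6.82
ee_pos: [513.7, 147.1, 138.7]
tcp_rot: [179.8, -0.1, 13.6]
wrist_force: [-4.0, -1.2, 6.9]
grip_width: 23.2
```

```bash
python3 -c "
from h import *
rail(0,138)
"
```

```text
rail-frame x 0.3 y -20.8
t 6.82 pos [513.68 147.1  138.66] rot [ 1.7977e+02 -8.0000e-02  1.3590e+01] F [-4.  -1.2  6.9] w 23.2
dx -0.0006 dy -0.0415 dz 0.0012 twist 0.0005 rot6 81.7
```

Request:
apply_moves --series '[{"dx": -0.001,"dy": -0.011,"dz": 0.0036,"twist": 0,"fingers": -1},{"dx": -0.001,"dy": -0.022,"dz": 0.0038,"twist": 0,"fingers": -1},{"dx": -0.001,"dy": -0.033,"dz": 0.004,"twist": 0,"fingers": -1},{"dx": -0.001,"dy": -0.044,"dz": 0.0042,"twist": 0,"fingers": -1},{"dx": -0.001,"dy": -0.055,"dz": 0.0044,"twist": 0,"fingers": -1}]'

```text
time_s: 7.23
ee_pos: [507.2, 174.0, 137.9]
tcp_rot: [179.8, -0.1, 13.6]
wrist_force: [-3.4, -0.8, 6.7]
grip_width: 23.0
```

```bash
python3 -c "
from h import *
rail(25,138)
"
```

```text
rail-frame x 0.3 y 6.9
t 7.23 pos [507.22 173.99 137.9 ] rot [ 1.7976e+02 -1.4000e-01  1.3590e+01] F [-3.4 -0.8  6.7] w 23.0
dx -0.0006 dy -0.0362 dz -0.0004 twist 0.0005 rot6 84.7
```

Request:
apply_moves --series '[{"dx": -0.001,"dy": -0.011,"dz": 0.0036,"twist": 0,"fingers": -1},{"dx": -0.001,"dy": -0.022,"dz": 0.0038,"twist": 0,"fingers": -1},{"dx": -0.001,"dy": -0.033,"dz": 0.004,"twist": 0,"fingers": -1},{"dx": -0.001,"dy": -0.044,"dz": 0.0042,"twist": 0,"fingers": -1},{"dx": -0.001,"dy": -0.055,"dz": 0.0044,"twist": 0,"fingers": -1}]'

```text
time_s: 7.65
ee_pos: [500.7, 200.9, 137.1]
tcp_rot: [179.8, -0.2, 13.6]
wrist_force: [-2.4, -0.4, 7.7]
grip_width: 23.0
```

```bash
python3 -c "
from h import *
rail(50,138)
"
```

```text
rail-frame x 0.3 y 34.6
t 7.65 pos [500.7  200.93 137.11] rot [179.75  -0.18  13.59] F [-2.4 -0.4  7.7] w 23.0
dx -0.0005 dy -0.0308 dz -0.0019 twist 0.0005 rot6 87.7
```

Request:
apply_moves --series '[{"dx": -0.001,"dy": -0.011,"dz": 0.0036,"twist": 0,"fingers": -1},{"dx": -0.001,"dy": -0.022,"dz": 0.0038,"twist": 0,"fingers": -1},{"dx": -0.001,"dy": -0.033,"dz": 0.004,"twist": 0,"fingers": -1},{"dx": -0.001,"dy": -0.044,"dz": 0.0042,"twist": 0,"fingers": -1},{"dx": -0.001,"dy": -0.055,"dz": 0.0044,"twist": 0,"fingers": -1}]'

```text
time_s: 8.07
ee_pos: [494.2, 228.0, 136.3]
tcp_rot: [179.8, -0.2, 13.6]
wrist_force: [-3.4, -1.3, 7.1]
grip_width: 23.3
```

```bash
python3 -c "
from h import *
rail(88,138)
"
```

```text
rail-frame x 0.3 y 62.5
t 8.07 pos [494.16 228.   136.32] rot [179.76  -0.23  13.59] F [-3.4 -1.3  7.1] w 23.3
dx -0.0004 dy -0.0510 dz -0.0036 twist 0.0005 rot6 90.7
```

Request:
apply_moves --series '[{"dx": -0.001,"dy": -0.011,"dz": 0.0036,"twist": 0,"fingers": -1},{"dx": -0.001,"dy": -0.022,"dz": 0.0038,"twist": 0,"fingers": -1},{"dx": -0.001,"dy": -0.033,"dz": 0.004,"twist": 0,"fingers": -1},{"dx": -0.001,"dy": -0.044,"dz": 0.0042,"twist": 0,"fingers": -1},{"dx": -0.001,"dy": -0.051,"dz": 0.0044,"twist": 0,"fingers": -1}]'

```text
time_s: 8.48
ee_pos: [488.0, 253.3, 135.6]
tcp_rot: [179.8, -0.3, 13.6]
wrist_force: [-3.4, -1.4, 7.5]
grip_width: 23.5
```

```bash
python3 -c "
from h import *
rail(88,138)
"
```

```text
rail-frame x 0.2 y 88.5
t 8.48 pos [488.01 253.33 135.55] rot [179.79  -0.27  13.59] F [-3.4 -1.4  7.5] w 23.5
dx -0.0003 dy 0.0011 dz -0.0049 twist 0.0005 rot6 93.5
```

Pass 1 is done, with about 1.3 mm pressed and a measured slope of about −0.0236. I'll press deeper here and roll back.

Request:
apply_moves --series '[{"dx": -0.0003,"dy": 0,"dz": 0.004,"twist": 0,"fingers": -1},{"dx": -0.0003,"dy": 0,"dz": 0.005,"twist": 0,"fingers": -1},{"dx": -0.0003,"dy": 0,"dz": 0.006,"twist": 0,"fingers": -1},{"dx": -0.0003,"dy": 0,"dz": 0.0065,"twist": 0,"fingers": -1},{"dx": -0.0003,"dy": 0,"dz": 0.0065,"twist": 0,"fingers": -1}]'

```text
time_s: 8.9
ee_pos: [487.9, 253.7, 133.7]
tcp_rot: [179.8, -0.3, 13.6]
wrist_force: [-3.9, -0.7, 7.0]
grip_width: 22.6
```

```bash
python3 -c "
from h import *
rail(60,138)
"
```

```text
rail-frame x 0.2 y 88.9
t 8.9 pos [487.94 253.73 133.66] rot [179.84  -0.27  13.58] F [-3.9 -0.7  7. ] w 22.6
dx -0.0005 dy 0.0579 dz -0.0085 twist 0.0005 rot6 93.5
```

Request:
apply_moves --series '[{"dx": -0.001,"dy": 0.01,"dz": 0.0034,"twist": 0,"fingers": -1},{"dx": -0.001,"dy": 0.02,"dz": 0.0032,"twist": 0,"fingers": -1},{"dx": -0.001,"dy": 0.03,"dz": 0.003,"twist": 0,"fingers": -1},{"dx": -0.001,"dy": 0.04,"dz": 0.0028,"twist": 0,"fingers": -1},{"dx": -0.001,"dy": 0.05,"dz": 0.0025,"twist": 0,"fingers": -1}]'

```text
time_s: 9.32
ee_pos: [493.7, 229.6, 134.0]
tcp_rot: [179.9, -0.3, 13.6]
wrist_force: [-3.4, 0.3, 7.3]
grip_width: 23.4
```

```bash
cat >> h.py <<'E'
def dep():
    a=np.radians(13.5); ey=np.array([-np.sin(a),np.cos(a)]); s=robot.read_state(); y=(s["ee_pos"][:2]-[508.5,167.2])@ey
    print("y %.1f depth %.2f"%(y,141-.0235*(y+88)-s["ee_pos"][2]))
E
python3 -c "
from h import *
rail(60,138);dep()
"
```

```text
rail-frame x 0.2 y 64.2
t 9.32 pos [493.71 229.65 134.01] rot [179.89  -0.31  13.57] F [-3.4  0.3  7.3] w 23.4
dx -0.0004 dy 0.0084 dz -0.0080 twist 0.0004 rot6 90.8
y 64.2 depth 3.41
```

Request:
apply_moves --series '[{"dx": -0.001,"dy": 0.01,"dz": 0.003,"twist": 0,"fingers": -1},{"dx": -0.001,"dy": 0.02,"dz": 0.0028,"twist": 0,"fingers": -1},{"dx": -0.001,"dy": 0.03,"dz": 0.0025,"twist": 0,"fingers": -1},{"dx": -0.001,"dy": 0.04,"dz": 0.0023,"twist": 0,"fingers": -1},{"dx": -0.001,"dy": 0.05,"dz": 0.002,"twist": 0,"fingers": -1}]'

```text
time_s: 9.73
ee_pos: [499.5, 205.6, 134.7]
tcp_rot: [179.9, -0.4, 13.6]
wrist_force: [-2.8, -0.8, 6.7]
grip_width: 23.1
```

```bash
python3 -c "
from h import *
rail(60,138);dep()
"
```

```text
rail-frame x 0.2 y 39.5
t 9.73 pos [499.46 205.62 134.65] rot [179.94  -0.35  13.57] F [-2.8 -0.8  6.7] w 23.1
dx -0.0003 dy -0.0410 dz -0.0067 twist 0.0004 rot6 88.1
y 39.5 depth 3.35
```

Request:
apply_moves --series '[{"dx": -0.001,"dy": 0.011,"dz": 0.003,"twist": 0,"fingers": -1},{"dx": -0.001,"dy": 0.022,"dz": 0.0028,"twist": 0,"fingers": -1},{"dx": -0.001,"dy": 0.033,"dz": 0.0025,"twist": 0,"fingers": -1},{"dx": -0.001,"dy": 0.044,"dz": 0.0023,"twist": 0,"fingers": -1},{"dx": -0.001,"dy": 0.055,"dz": 0.002,"twist": 0,"fingers": -1}]'

```text
time_s: 10.15
ee_pos: [505.8, 179.3, 135.3]
tcp_rot: [-180.0, -0.4, 13.6]
wrist_force: [-4.0, 0.2, 7.3]
grip_width: 23.5
```

Request:
apply_moves --series '[{"dx": -0.001,"dy": 0.011,"dz": 0.003,"twist": 0,"fingers": -1},{"dx": -0.001,"dy": 0.022,"dz": 0.0028,"twist": 0,"fingers": -1},{"dx": -0.001,"dy": 0.033,"dz": 0.0025,"twist": 0,"fingers": -1},{"dx": -0.001,"dy": 0.044,"dz": 0.0023,"twist": 0,"fingers": -1},{"dx": -0.001,"dy": 0.055,"dz": 0.002,"twist": 0,"fingers": -1}]'

```text
time_s: 10.57
ee_pos: [512.1, 153.3, 136.0]
tcp_rot: [-179.8, -0.5, 13.5]
wrist_force: [-2.7, 1.4, 7.4]
grip_width: 23.2
```

```bash
python3 -c "
from h import *
rail(60,138);dep()
"
```

```text
rail-frame x 0.3 y -14.3
t 10.57 pos [512.12 153.32 135.98] rot [-179.83   -0.45   13.51] F [-2.7  1.4  7.4] w 23.2
dx -0.0005 dy -0.1487 dz -0.0036 twist 0.0000 rot6 82.0
y -14.3 depth 3.28
```

Request:
apply_moves --series '[{"dx": -0.001,"dy": 0.011,"dz": 0.003,"twist": 0,"fingers": -1},{"dx": -0.001,"dy": 0.022,"dz": 0.0028,"twist": 0,"fingers": -1},{"dx": -0.001,"dy": 0.033,"dz": 0.0025,"twist": 0,"fingers": -1},{"dx": -0.001,"dy": 0.044,"dz": 0.0023,"twist": 0,"fingers": -1},{"dx": -0.001,"dy": 0.055,"dz": 0.002,"twist": 0,"fingers": -1}]'

```text
time_s: 10.98
ee_pos: [518.3, 127.5, 136.5]
tcp_rot: [-179.6, -0.5, 13.4]
wrist_force: [-4.0, 3.4, 8.8]
grip_width: 23.0
```

Request:
apply_moves --series '[{"dx": -0.001,"dy": 0.011,"dz": 0.003,"twist": 0,"fingers": -1},{"dx": -0.001,"dy": 0.022,"dz": 0.0028,"twist": 0,"fingers": -1},{"dx": -0.001,"dy": 0.033,"dz": 0.0025,"twist": 0,"fingers": -1},{"dx": -0.001,"dy": 0.044,"dz": 0.0023,"twist": 0,"fingers": -1},{"dx": -0.001,"dy": 0.055,"dz": 0.002,"twist": 0,"fingers": -1}]'

```text
time_s: 11.4
ee_pos: [524.6, 101.2, 136.9]
tcp_rot: [-179.5, -0.5, 13.4]
wrist_force: [-4.7, 3.7, 7.8]
grip_width: 22.9
```

```bash
python3 -c "
from h import *
rail(-88,138);dep()
"
```

```text
rail-frame x 0.2 y -67.9
t 11.4 pos [524.58 101.2  136.93] rot [-179.49   -0.54   13.36] F [-4.7  3.7  7.8] w 22.9
dx -0.0003 dy 0.0401 dz -0.0025 twist -0.0008 rot6 76.0
y -67.9 depth 3.60
```

Request:
apply_moves --series '[{"dx": -0.0008,"dy": 0.011,"dz": 0.003,"twist": 0,"fingers": -1},{"dx": -0.0008,"dy": 0.022,"dz": 0.0028,"twist": 0,"fingers": -1},{"dx": -0.0008,"dy": 0.033,"dz": 0.0025,"twist": 0,"fingers": -1},{"dx": -0.0008,"dy": 0.042,"dz": 0.0025,"twist": 0,"fingers": -1},{"dx": -0.0008,"dy": 0.044,"dz": 0.0025,"twist": 0,"fingers": -1}]'

```text
time_s: 11.82
ee_pos: [529.9, 79.1, 137.1]
tcp_rot: [-179.5, -0.6, 13.3]
wrist_force: [-4.2, -0.7, 8.7]
grip_width: 23.8
```

```bash
python3 -c "
from h import *
rail(-88,138);dep()
"
```

```text
rail-frame x 0.2 y -90.7
t 11.82 pos [529.88  79.06 137.12] rot [-179.53   -0.55   13.33] F [-4.2 -0.7  8.7] w 23.8
dx -0.0004 dy -0.0054 dz -0.0017 twist -0.0009 rot6 73.7
y -90.7 depth 3.94
```

Request:
apply_moves --series '[{"dx": -0.0004,"dy": 0,"dz": 0.003,"twist": 0,"fingers": -1},{"dx": -0.0004,"dy": 0,"dz": 0.004,"twist": 0,"fingers": -1},{"dx": -0.0004,"dy": 0,"dz": 0.0048,"twist": 0,"fingers": -1},{"dx": -0.0004,"dy": 0,"dz": 0.0052,"twist": 0,"fingers": -1}]'

```text
time_s: 12.15
ee_pos: [530.2, 78.7, 136.9]
tcp_rot: [-179.6, -0.5, 13.4]
wrist_force: [-5.7, -0.9, 11.9]
grip_width: 23.3
```

```bash
python3 -c "
from h import *
rail(-88,138);dep()
"
```

```text
rail-frame x 0.4 y -91.2
t 12.15 pos [530.21  78.66 136.86] rot [-179.58   -0.54   13.35] F [-5.7 -0.9 11.9] w 23.3
dx -0.0009 dy -0.0063 dz -0.0022 twist -0.0008 rot6 73.7
y -91.2 depth 4.21
```

Request:
apply_moves --series '[{"dx": -0.0012,"dy": -0.004,"dz": 0.0046,"twist": 0,"fingers": -1},{"dx": -0.0012,"dy": -0.012,"dz": 0.0048,"twist": 0,"fingers": -1},{"dx": -0.0012,"dy": -0.02,"dz": 0.005,"twist": 0,"fingers": -1},{"dx": -0.0012,"dy": -0.028,"dz": 0.0052,"twist": 0,"fingers": -1},{"dx": -0.0012,"dy": -0.036,"dz": 0.0054,"twist": 0,"fingers": -1}]'

```text
time_s: 12.57
ee_pos: [526.2, 95.6, 136.6]
tcp_rot: [-179.7, -0.6, 13.4]
wrist_force: [-3.3, -2.0, 9.8]
grip_width: 23.4
```

```bash
python3 -c "
from h import *
rail(-88,138);dep()
"
```

```text
rail-frame x 0.5 y -73.7
t 12.57 pos [526.16  95.62 136.56] rot [-179.69   -0.56   13.4 ] F [-3.3 -2.   9.8] w 23.4
dx -0.0008 dy 0.0285 dz -0.0030 twist -0.0006 rot6 75.6
y -73.7 depth 4.10
```

Request:
apply_moves --series '[{"dx": -0.0014,"dy": -0.008,"dz": 0.005,"twist": 0,"fingers": -1},{"dx": -0.0014,"dy": -0.016,"dz": 0.0052,"twist": 0,"fingers": -1},{"dx": -0.0014,"dy": -0.024,"dz": 0.0054,"twist": 0,"fingers": -1},{"dx": -0.0014,"dy": -0.032,"dz": 0.0056,"twist": 0,"fingers": -1},{"dx": -0.0014,"dy": -0.04,"dz": 0.0058,"twist": 0,"fingers": -1}]'

```text
time_s: 12.98
ee_pos: [521.5, 114.9, 136.1]
tcp_rot: [-179.7, -0.6, 13.4]
wrist_force: [-4.2, -1.7, 9.8]
grip_width: 23.1
```

```bash
python3 -c "
from h import *
rail(-88,138);dep()
"
```

```text
rail-frame x 0.4 y -53.9
t 12.98 pos [521.47 114.91 136.09] rot [-179.75   -0.59   13.43] F [-4.2 -1.7  9.8] w 23.1
dx -0.0007 dy 0.0682 dz -0.0041 twist -0.0004 rot6 77.7
y -53.9 depth 4.11
```

Request:
apply_moves --series '[{"dx": -0.0014,"dy": -0.008,"dz": 0.0056,"twist": 0,"fingers": -1},{"dx": -0.0014,"dy": -0.016,"dz": 0.0058,"twist": 0,"fingers": -1},{"dx": -0.0014,"dy": -0.025,"dz": 0.006,"twist": 0,"fingers": -1},{"dx": -0.0014,"dy": -0.034,"dz": 0.0062,"twist": 0,"fingers": -1},{"dx": -0.0014,"dy": -0.043,"dz": 0.0064,"twist": 0,"fingers": -1}]'

```text
time_s: 13.4
ee_pos: [516.5, 135.7, 135.6]
tcp_rot: [-179.8, -0.6, 13.4]
wrist_force: [-4.9, -1.3, 11.3]
grip_width: 23.3
```

```bash
python3 -c "
from h import *
rail(-88,138);dep()
"
```

```text
rail-frame x 0.5 y -32.6
t 13.4 pos [516.54 135.65 135.55] rot [-179.8    -0.62   13.45] F [-4.9 -1.3 11.3] w 23.3
dx -0.0008 dy 0.1109 dz -0.0053 twist -0.0003 rot6 80.1
y -32.6 depth 4.14
```

Request:
apply_moves --series '[{"dx": -0.0014,"dy": -0.009,"dz": 0.0056,"twist": 0,"fingers": -1},{"dx": -0.0014,"dy": -0.018,"dz": 0.0058,"twist": 0,"fingers": -1},{"dx": -0.0014,"dy": -0.027,"dz": 0.006,"twist": 0,"fingers": -1},{"dx": -0.0014,"dy": -0.036,"dz": 0.0062,"twist": 0,"fingers": -1},{"dx": -0.0014,"dy": -0.045,"dz": 0.0065,"twist": 0,"fingers": -1}]'

```text
time_s: 13.82
ee_pos: [511.4, 157.4, 135.0]
tcp_rot: [-179.9, -0.7, 13.5]
wrist_force: [-4.7, -0.5, 12.0]
grip_width: 23.1
```

Request:
apply_moves --series '[{"dx": -0.0014,"dy": -0.009,"dz": 0.0056,"twist": 0,"fingers": -1},{"dx": -0.0014,"dy": -0.018,"dz": 0.0058,"twist": 0,"fingers": -1},{"dx": -0.0014,"dy": -0.027,"dz": 0.006,"twist": 0,"fingers": -1},{"dx": -0.0014,"dy": -0.036,"dz": 0.0062,"twist": 0,"fingers": -1},{"dx": -0.0014,"dy": -0.045,"dz": 0.0065,"twist": 0,"fingers": -1}]'

```text
time_s: 14.23
ee_pos: [506.1, 179.3, 134.5]
tcp_rot: [-179.9, -0.7, 13.5]
wrist_force: [-5.0, -2.7, 14.5]
grip_width: 22.9
```

```bash
python3 -c "
from h import *
rail(-88,138);dep()
"
```

```text
rail-frame x 0.5 y 12.3
t 14.23 pos [506.07 179.29 134.48] rot [-179.91   -0.68   13.51] F [-5.  -2.7 14.5] w 22.9
dx -0.0009 dy 0.2006 dz -0.0074 twist 0.0001 rot6 85.0
y 12.3 depth 4.16
```

Request:
apply_moves --series '[{"dx": -0.0014,"dy": -0.009,"dz": 0.0052,"twist": 0,"fingers": -1},{"dx": -0.0014,"dy": -0.018,"dz": 0.0054,"twist": 0,"fingers": -1},{"dx": -0.0014,"dy": -0.027,"dz": 0.0057,"twist": 0,"fingers": -1},{"dx": -0.0014,"dy": -0.036,"dz": 0.006,"twist": 0,"fingers": -1},{"dx": -0.0014,"dy": -0.045,"dz": 0.0063,"twist": 0,"fingers": -1}]'

```text
time_s: 14.65
ee_pos: [500.8, 201.3, 134.0]
tcp_rot: [-179.9, -0.7, 13.5]
wrist_force: [-5.2, -1.1, 12.3]
grip_width: 23.4
```

Request:
apply_moves --series '[{"dx": -0.0014,"dy": -0.009,"dz": 0.0054,"twist": 0,"fingers": -1},{"dx": -0.0014,"dy": -0.018,"dz": 0.0056,"twist": 0,"fingers": -1},{"dx": -0.0014,"dy": -0.027,"dz": 0.0058,"twist": 0,"fingers": -1},{"dx": -0.0014,"dy": -0.036,"dz": 0.006,"twist": 0,"fingers": -1},{"dx": -0.0014,"dy": -0.045,"dz": 0.0063,"twist": 0,"fingers": -1}]'

```text
time_s: 15.07
ee_pos: [495.4, 223.5, 133.5]
tcp_rot: [-179.9, -0.7, 13.5]
wrist_force: [-6.0, -1.4, 12.0]
grip_width: 22.9
```

```bash
python3 -c "
from h import *
rail(88,138);dep()
"
```

```text
rail-frame x 0.4 y 57.8
t 15.07 pos [495.39 223.5  133.49] rot [-179.92   -0.73   13.54] F [-6.  -1.4 12. ] w 22.9
dx -0.0006 dy -0.0604 dz -0.0090 twist 0.0002 rot6 90.0
y 57.8 depth 4.09
```

Request:
apply_moves --series '[{"dx": -0.0014,"dy": -0.009,"dz": 0.0054,"twist": 0,"fingers": -1},{"dx": -0.0014,"dy": -0.018,"dz": 0.0056,"twist": 0,"fingers": -1},{"dx": -0.0014,"dy": -0.027,"dz": 0.0058,"twist": 0,"fingers": -1},{"dx": -0.0014,"dy": -0.036,"dz": 0.006,"twist": 0,"fingers": -1},{"dx": -0.0014,"dy": -0.045,"dz": 0.0063,"twist": 0,"fingers": -1}]'

```text
time_s: 15.48
ee_pos: [490.0, 245.6, 132.9]
tcp_rot: [-179.9, -0.8, 13.6]
wrist_force: [-4.5, -2.0, 11.6]
grip_width: 23.2
```

```bash
python3 -c "
from h import *
rail(92,138);dep()
"
```

```text
rail-frame x 0.4 y 80.6
t 15.48 pos [490.04 245.63 132.94] rot [-179.93   -0.76   13.55] F [-4.5 -2.  11.6] w 23.2
dx -0.0006 dy -0.0229 dz -0.0101 twist 0.0003 rot6 92.4
y 80.6 depth 4.10
```

Request:
apply_moves --series '[{"dx": -0.0014,"dy": -0.008,"dz": 0.0056,"twist": 0,"fingers": -1},{"dx": -0.0014,"dy": -0.016,"dz": 0.0058,"twist": 0,"fingers": -1},{"dx": -0.0014,"dy": -0.022,"dz": 0.006,"twist": 0,"fingers": -1},{"dx": -0.0014,"dy": -0.024,"dz": 0.006,"twist": 0,"fingers": -1},{"dx": -0.0014,"dy": -0.024,"dz": 0.0063,"twist": 0,"fingers": -1}]'

```text
time_s: 15.9
ee_pos: [487.0, 258.0, 132.6]
tcp_rot: [-179.9, -0.8, 13.6]
wrist_force: [-5.4, -0.1, 12.4]
grip_width: 23.0
```

```bash
python3 -c "
from h import *
rail(92,138);dep()
"
```

```text
rail-frame x 0.3 y 93.4
t 15.9 pos [486.99 258.05 132.58] rot [-179.87   -0.79   13.57] F [-5.4 -0.1 12.4] w 23.0
dx -0.0004 dy 0.0027 dz -0.0108 twist 0.0004 rot6 93.7
y 93.4 depth 4.15
```

A firm return pass at about 17 N.

Request:
apply_moves --series '[{"dx": -0.0014,"dy": 0.009,"dz": 0.0062,"twist": 0,"fingers": -1},{"dx": -0.0014,"dy": 0.018,"dz": 0.006,"twist": 0,"fingers": -1},{"dx": -0.0014,"dy": 0.028,"dz": 0.0058,"twist": 0,"fingers": -1},{"dx": -0.0014,"dy": 0.038,"dz": 0.0056,"twist": 0,"fingers": -1},{"dx": -0.0014,"dy": 0.048,"dz": 0.0054,"twist": 0,"fingers": -1}]'

```text
time_s: 16.32
ee_pos: [492.6, 235.3, 133.0]
tcp_rot: [-179.8, -0.8, 13.6]
wrist_force: [-5.8, -0.6, 14.8]
grip_width: 23.3
```

Request:
apply_moves --series '[{"dx": -0.0014,"dy": 0.01,"dz": 0.0064,"twist": 0,"fingers": -1},{"dx": -0.0014,"dy": 0.02,"dz": 0.0062,"twist": 0,"fingers": -1},{"dx": -0.0014,"dy": 0.03,"dz": 0.006,"twist": 0,"fingers": -1},{"dx": -0.0014,"dy": 0.04,"dz": 0.0058,"twist": 0,"fingers": -1},{"dx": -0.0014,"dy": 0.05,"dz": 0.0056,"twist": 0,"fingers": -1}]'

```text
time_s: 16.73
ee_pos: [498.4, 211.5, 133.5]
tcp_rot: [-179.7, -0.9, 13.5]
wrist_force: [-7.0, -0.3, 15.4]
grip_width: 23.1
```

```bash
python3 -c "
from h import *
rail(92,138);dep()
"
```

```text
rail-frame x 0.6 y 45.5
t 16.73 pos [498.43 211.55 133.54] rot [-179.68   -0.86   13.53] F [-7.  -0.3 15.4] w 23.1
dx -0.0009 dy -0.0931 dz -0.0084 twist 0.0002 rot6 88.4
y 45.5 depth 4.32
```

Request:
apply_moves --series '[{"dx": -0.0018,"dy": 0.011,"dz": 0.006,"twist": 0,"fingers": -1},{"dx": -0.0018,"dy": 0.022,"dz": 0.0058,"twist": 0,"fingers": -1},{"dx": -0.0018,"dy": 0.033,"dz": 0.0056,"twist": 0,"fingers": -1},{"dx": -0.0018,"dy": 0.044,"dz": 0.0054,"twist": 0,"fingers": -1},{"dx": -0.0018,"dy": 0.055,"dz": 0.0052,"twist": 0,"fingers": -1}]'

```text
time_s: 17.15
ee_pos: [504.7, 185.0, 134.1]
tcp_rot: [-179.6, -0.9, 13.5]
wrist_force: [-6.2, -0.2, 15.6]
grip_width: 23.2
```

Request:
apply_moves --series '[{"dx": -0.0018,"dy": 0.011,"dz": 0.006,"twist": 0,"fingers": -1},{"dx": -0.0018,"dy": 0.022,"dz": 0.0058,"twist": 0,"fingers": -1},{"dx": -0.0018,"dy": 0.033,"dz": 0.0056,"twist": 0,"fingers": -1},{"dx": -0.0018,"dy": 0.044,"dz": 0.0054,"twist": 0,"fingers": -1},{"dx": -0.0018,"dy": 0.055,"dz": 0.0052,"twist": 0,"fingers": -1}]'

```text
time_s: 17.57
ee_pos: [511.1, 158.3, 134.7]
tcp_rot: [-179.6, -0.9, 13.5]
wrist_force: [-6.9, -0.0, 15.6]
grip_width: 22.8
```

```bash
python3 -c "
from h import *
rail(-92,138);dep()
"
```

```text
rail-frame x 0.4 y -9.3
t 17.57 pos [511.07 158.27 134.71] rot [-179.58   -0.92   13.5 ] F [-6.9 -0.  15.6] w 22.8
dx -0.0007 dy 0.1654 dz -0.0078 twist 0.0000 rot6 82.3
y -9.3 depth 4.44
```

Request:
apply_moves --series '[{"dx": -0.0015,"dy": 0.011,"dz": 0.006,"twist": 0,"fingers": -1},{"dx": -0.0015,"dy": 0.022,"dz": 0.0058,"twist": 0,"fingers": -1},{"dx": -0.0015,"dy": 0.033,"dz": 0.0056,"twist": 0,"fingers": -1},{"dx": -0.0015,"dy": 0.044,"dz": 0.0054,"twist": 0,"fingers": -1},{"dx": -0.0015,"dy": 0.055,"dz": 0.0052,"twist": 0,"fingers": -1}]'

```text
time_s: 17.98
ee_pos: [517.6, 131.4, 135.3]
tcp_rot: [-179.6, -1.0, 13.5]
wrist_force: [-6.5, 0.1, 16.6]
grip_width: 23.1
```

Request:
apply_moves --series '[{"dx": -0.0015,"dy": 0.011,"dz": 0.006,"twist": 0,"fingers": -1},{"dx": -0.0015,"dy": 0.022,"dz": 0.0058,"twist": 0,"fingers": -1},{"dx": -0.0015,"dy": 0.033,"dz": 0.0056,"twist": 0,"fingers": -1},{"dx": -0.0015,"dy": 0.044,"dz": 0.0054,"twist": 0,"fingers": -1},{"dx": -0.0015,"dy": 0.055,"dz": 0.0052,"twist": 0,"fingers": -1}]'

```text
time_s: 18.4
ee_pos: [524.3, 104.5, 135.9]
tcp_rot: [-179.6, -1.0, 13.5]
wrist_force: [-6.7, -0.6, 16.1]
grip_width: 23.0
```

```bash
python3 -c "
from h import *
rail(-92,138);dep()
"
```

```text
rail-frame x 0.7 y -64.7
t 18.4 pos [524.28 104.47 135.94] rot [-179.56   -0.99   13.51] F [-6.7 -0.6 16.1] w 23.0
dx -0.0013 dy 0.0546 dz -0.0046 twist 0.0000 rot6 76.2
y -64.7 depth 4.51
```

Request:
apply_moves --series '[{"dx": -0.002,"dy": 0.011,"dz": 0.0055,"twist": 0,"fingers": -1},{"dx": -0.002,"dy": 0.022,"dz": 0.0053,"twist": 0,"fingers": -1},{"dx": -0.002,"dy": 0.033,"dz": 0.0051,"twist": 0,"fingers": -1},{"dx": -0.002,"dy": 0.044,"dz": 0.0049,"twist": 0,"fingers": -1},{"dx": -0.002,"dy": 0.053,"dz": 0.0048,"twist": 0,"fingers": -1}]'

```text
time_s: 18.82
ee_pos: [530.6, 78.2, 136.6]
tcp_rot: [-179.6, -1.1, 13.5]
wrist_force: [-5.9, -0.6, 14.1]
grip_width: 23.5
```

```bash
python3 -c "
from h import *
rail(-92,138);dep()
"
```

```text
rail-frame x 0.8 y -91.7
t 18.82 pos [530.64  78.18 136.65] rot [-179.59   -1.07   13.51] F [-5.9 -0.6 14.1] w 23.5
dx -0.0015 dy 0.0005 dz -0.0027 twist 0.0000 rot6 73.3
y -91.7 depth 4.44
```

Pass 4 is done. Now I'll lift and move back over the stand, then check the strip level by depth camera.

Request:
apply_moves --series '[{"dx": 0,"dy": 0,"dz": -0.02,"twist": 0,"fingers": -1},{"dx": 0,"dy": 0,"dz": -0.06,"twist": 0,"fingers": -1},{"dx": 0,"dy": 0,"dz": -0.1,"twist": 0,"fingers": -1},{"dx": 0,"dy": 0,"dz": -0.11,"twist": 0,"fingers": -1},{"dx": 0,"dy": 0,"dz": -0.11,"twist": 0,"fingers": -1}]'

```text
time_s: 19.23
ee_pos: [531.0, 77.7, 193.3]
tcp_rot: [-179.7, -1.3, 13.5]
wrist_force: [-0.3, 0.9, -3.2]
grip_width: 23.1
```

```bash
python3 -c "
from h import *
to(556.5,-136.5,188,-4.3)
"
```

```text
t 19.23 pos [530.97  77.66 193.31] rot [-179.66   -1.33   13.51] F [-0.3  0.9 -3.2] w 23.1
dx -0.0507 dy 0.4284 dz 0.0069 twist 0.0989 rot6 73.3
```

Request:
apply_moves --series '[{"dx": -0.051,"dy": 0.428,"dz": 0.007,"twist": 0.0989,"fingers": -1},{"dx": -0.051,"dy": 0.428,"dz": 0.007,"twist": 0.0989,"fingers": -1},{"dx": -0.051,"dy": 0.428,"dz": 0.007,"twist": 0.0989,"fingers": -1},{"dx": -0.051,"dy": 0.428,"dz": 0.007,"twist": 0.0989,"fingers": -1},{"dx": -0.051,"dy": 0.428,"dz": 0.007,"twist": 0.0989,"fingers": -1}]'

```text
time_s: 19.65
ee_pos: [554.5, -130.4, 185.8]
tcp_rot: [-179.2, -1.0, -4.3]
wrist_force: [1.6, -0.2, -3.1]
grip_width: 22.8
```

Request:
apply_moves --series '[{"dx": 0,"dy": 0,"dz": 0,"twist": 0,"fingers": -1}]'

```text
time_s: 19.73
ee_pos: [554.8, -136.9, 184.5]
tcp_rot: [-179.4, -1.1, -4.6]
wrist_force: [0.5, 0.4, -2.1]
grip_width: 23.3
```

```bash
python3 - <<'E'
from rect import *
a=np.radians(13.5); ey=np.array([-np.sin(a),np.cos(a)]); ex=np.array([np.cos(a),np.sin(a)]); c=np.array([508.5,167.2])
for n in("top","scene"):
    d0=np.load(f"{n}_d.npy"); p1,d1=vision.read_camera(n); np.save(f"{n}_d1.npy",d1);np.save(f"{n}_p1.npy",p1)
    for nm,d in(("before",d0),("after",d1)):
        W=cloud(n,d); e=W[...,:2]-c; x=e@ex;y=e@ey; r=[]
        for k in range(7):
            m=(abs(x)<12)&(abs(y-(-90+30*k))<11)&(W[...,2]>40)&(W[...,2]<70); r.append((round(float(np.median(W[...,2][m])),1),int(m.sum())))
        print(n,nm,r)
p=np.load("scene_p1.npy"); cv2.imwrite("pics/s5.png",cv2.resize(p[60:300,190:390],None,fx=2.5,fy=2.5,interpolation=2)[...,::-1])
to(556.5,-136.5,188,-4.3)
E
```

```text
top before [(59.4, 67), (59.4, 65), (59.1, 65), (58.4, 65), (56.7, 69), (56.1, 66), (55.8, 68)]
top after [(55.3, 67), (54.4, 64), (53.7, 67), (53.0, 67), (52.5, 67), (51.4, 66), (50.9, 67)]
scene before [(60.1, 72), (59.3, 74), (59.4, 74), (58.7, 78), (57.0, 84), (56.6, 89), (56.5, 91)]
scene after [(55.3, 66), (54.8, 69), (53.8, 78), (53.7, 78), (52.9, 85), (52.2, 85), (51.6, 92)]
t 19.83 pos [ 553.35 -131.58  183.2 ] rot [-179.11   -0.82   -4.49] F [-0.2  1.2 -2.7] w 22.9
dx 0.0072 dy 0.0092 dz -0.0096 twist -0.0010 rot6 69.9
```

View pics/s5.png

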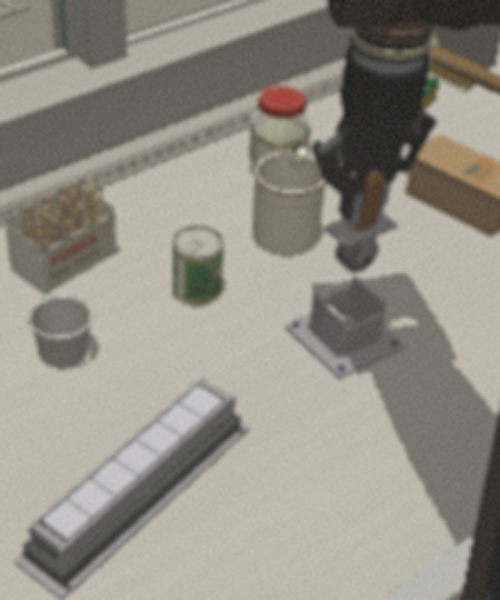

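The strip fell by 4.8 mm on average in both views and is now uniform along its slope, so it is seated. The picture shows the roller over the socket, with the tin and pot where they were. I'll fine-align over the stand.

Request:
apply_moves --series '[{"dx": 0.0072,"dy": 0.009,"dz": 0,"twist": -0.001,"fingers": -1},{"dx": 0.0072,"dy": 0.009,"dz": 0,"twist": -0.001,"fingers": -1},{"dx": 0.0072,"dy": 0.009,"dz": 0,"twist": -0.001,"fingers": -1},{"dx": 0.0072,"dy": 0.009,"dz": 0,"twist": -0.001,"fingers": -1}]'

```text
time_s: 20.17
ee_pos: [556.6, -135.2, 182.9]
tcp_rot: [-179.1, -0.8, -4.2]
wrist_force: [0.4, -0.4, -3.1]
grip_width: 23.4
```

```bash
python3 - <<'E'
from rect import *
to(556.5,-136.5,130,-4.3)
p,d=vision.read_camera("scene")
cv2.imwrite("pics/s6.png",cv2.resize(p[90:220,280:380],None,fx=5,fy=4.6,interpolation=2)[...,::-1])
to(556.5,-136.5,130,-4.3)
E
```

```text
t 20.17 pos [ 556.58 -135.16  182.91] rot [-179.09   -0.8    -4.22] F [ 0.4 -0.4 -3.1] w 23.4
dx -0.0014 dy 0.0044 dz 0.1058 twist 0.0005 rot6 69.4
t 20.22 pos [ 556.65 -135.27  183.13] rot [-179.1    -0.82   -4.22] F [-0.  -1.  -2.4] w 22.8
dx -0.0016 dy 0.0041 dz 0.1062 twist 0.0004 rot6 69.4
```

View pics/s6.png

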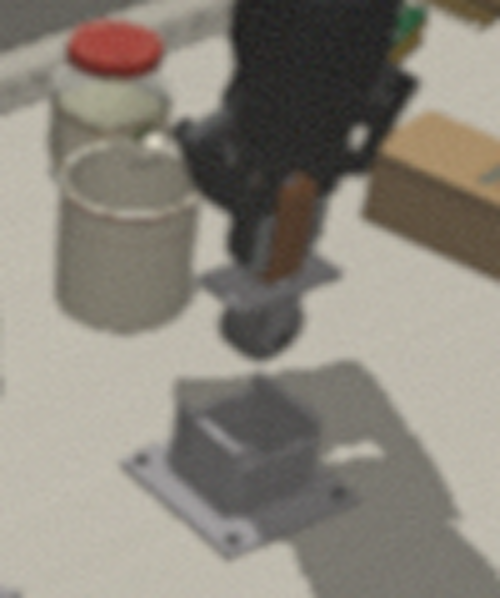

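The handle may lean a little in the grip, so I'll compare it with the projected vertical.

```bash
python3 - <<'E'
from rect import *
n="scene"
p,d=vision.read_camera(n); np.save("scene_p2.npy",p); np.save("scene_d2.npy",d)
s=robot.read_state();x,y,z=s["ee_pos"];print(z)
for nm,P in(("seated0",None),("now",p)):
    if P is None: P=np.load("scene_p.npy"); X,Y,Z=555,-135.3,94
    else: X,Y,Z=x-1.5,y+1.2,z+2
    m=np.zeros((384,512),bool); 
    c=proj(n,np.array([X,Y,Z]));m[int(c[1])-25:int(c[1])+25,int(c[0])-12:int(c[0])+14]=1
    q=P.astype(int); b=m&(q[...,0]-q[...,2]>22)
    v=proj(n,np.array([[X,Y,Z+30],[X,Y,Z-30.]])); print(nm,"pred axis",v.round(1).tolist(),"du/dv",((v[0]-v[1])[0]/(v[0]-v[1])[1]).round(3))
    rows=[];
    for r in range(384):
        xs=np.nonzero(b[r])[0]
        if len(xs)>2: rows.append((r,xs.min(),xs.max()))
    rows=np.array(rows); print(rows.T)
    k=rows[3:-3]; print("slopes L,R",np.polyfit(k[:,0],k[:,1],1)[0].round(3),np.polyfit(k[:,0],k[:,2],1)[0].round(3))
cv2.imwrite("pics/s7.png",cv2.resize(p[120:190,310:370],None,fx=9,fy=8.5,interpolation=2)[...,::-1])
E
```

```text
183.26262935414067
seated0 pred axis [[332.2, 158.5], [329.7, 176.7]] du/dv -0.141
[[156 157 158 159 160 161 162 163 164 165 166 167 168 169 170 171 172 173
  174 175 176 177 178]
 [331 328 327 326 326 327 327 327 326 327 326 326 326 325 326 326 326 326
  326 326 327 328 328]
 [334 335 336 337 338 338 337 336 336 336 336 336 336 336 335 335 335 335
  334 334 334 333 331]]
slopes L,R -0.047 -0.213
now pred axis [[336.1, 128.3], [333.3, 148.7]] du/dv -0.14
[[128 129 130 131 132 133 134 135 136 137 138 139 140 141 142 143 144 145
  146 147 148 149 150]
 [339 339 336 336 336 336 336 335 335 335 335 335 335 335 335 335 334 334
  334 334 334 333 333]
 [341 342 342 343 342 342 342 341 341 341 341 341 341 340 340 340 339 340
  339 339 339 337 335]]
slopes L,R -0.127 -0.218
```

View pics/s7.png

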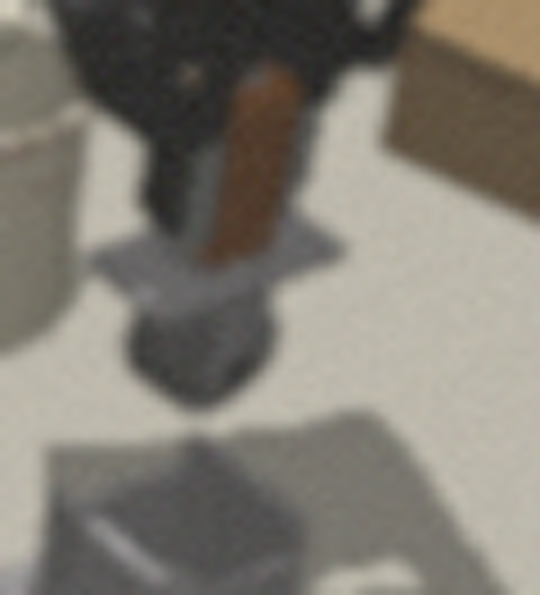

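The handle's right edge runs parallel to the seated view (slope −0.218 against −0.213), so the roller is upright. I'll lower it in stages.

Request:
apply_moves --series '[{"dx": -0.0025,"dy": 0.002,"dz": 0.03,"twist": 0.0,"fingers": -1},{"dx": -0.0025,"dy": 0.002,"dz": 0.06,"twist": 0.0,"fingers": -1},{"dx": -0.0025,"dy": 0.002,"dz": 0.072,"twist": 0.0,"fingers": -1},{"dx": -0.0025,"dy": 0.002,"dz": 0.074,"twist": 0.0,"fingers": -1},{"dx": -0.0025,"dy": 0.002,"dz": 0.074,"twist": 0.0,"fingers": -1}]'

```text
time_s: 20.68
ee_pos: [555.8, -135.4, 146.1]
tcp_rot: [-179.1, -0.8, -4.2]
wrist_force: [0.7, -0.2, -2.8]
grip_width: 23.4
```

```bash
python3 - <<'E'
from rect import *
p,d=vision.read_camera("scene")
cv2.imwrite("pics/s8.png",cv2.resize(p[130:210,295:365],None,fx=8,fy=7.4,interpolation=2)[...,::-1])
to(555.7,-136,125,-4.3)
E
```

```text
t 20.73 pos [ 556.3  -135.73  146.84] rot [-179.13   -0.88   -4.21] F [ 0.9  0.7 -2.4] w 23.0
dx -0.0018 dy 0.0013 dz 0.0436 twist 0.0005 rot6 69.2
```

View pics/s8.png

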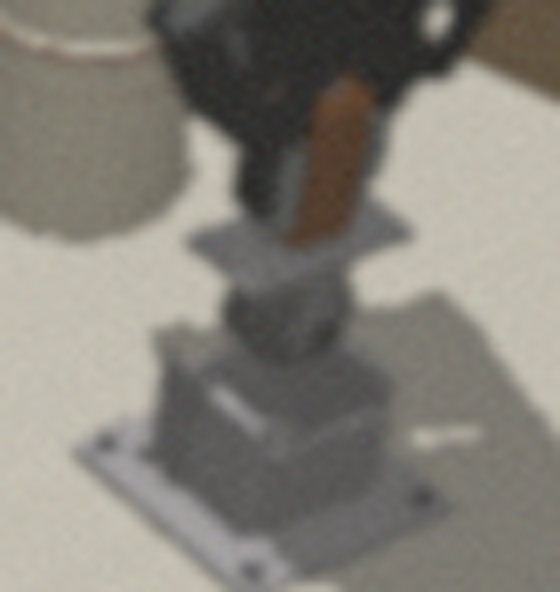

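The wheel sits centred above the mouth. I'll go on down.

Request:
apply_moves --series '[{"dx": -0.0018,"dy": 0.001,"dz": 0.012,"twist": 0.0005,"fingers": -1},{"dx": -0.0018,"dy": 0.001,"dz": 0.024,"twist": 0.0005,"fingers": -1},{"dx": -0.0018,"dy": 0.001,"dz": 0.036,"twist": 0.0005,"fingers": -1},{"dx": -0.0018,"dy": 0.001,"dz": 0.044,"twist": 0.0005,"fingers": -1},{"dx": -0.0018,"dy": 0.001,"dz": 0.044,"twist": 0.0005,"fingers": -1}]'

```text
time_s: 21.15
ee_pos: [554.8, -135.5, 123.2]
tcp_rot: [-179.1, -0.7, -4.3]
wrist_force: [-0.4, -0.0, -2.7]
grip_width: 22.7
```

```bash
python3 - <<'E'
from rect import *
to(555.7,-136,98,-4.3)
E
```

```text
t 21.15 pos [ 554.85 -135.51  123.22] rot [-179.07   -0.73   -4.3 ] F [-0.4 -0.  -2.7] w 22.7
dx 0.0011 dy 0.0017 dz 0.0504 twist -0.0000 rot6 69.2
```

Request:
apply_moves --series '[{"dx": 0.001,"dy": 0.001,"dz": 0.012,"twist": 0,"fingers": -1},{"dx": 0.001,"dy": 0.001,"dz": 0.024,"twist": 0,"fingers": -1},{"dx": 0.001,"dy": 0.001,"dz": 0.036,"twist": 0,"fingers": -1},{"dx": 0.001,"dy": 0.001,"dz": 0.046,"twist": 0,"fingers": -1},{"dx": 0.001,"dy": 0.001,"dz": 0.05,"twist": 0,"fingers": -1}]'

```text
time_s: 21.57
ee_pos: [555.0, -135.4, 96.8]
tcp_rot: [-179.0, -0.6, -4.3]
wrist_force: [-0.8, 0.1, -3.0]
grip_width: 23.3
```

```bash
python3 - <<'E'
from rect import *
to(555.7,-136,92,-4.3)
E
```

```text
t 21.57 pos [ 555.01 -135.36   96.82] rot [-179.03   -0.62   -4.3 ] F [-0.8  0.1 -3. ] w 23.3
dx 0.0014 dy 0.0013 dz 0.0096 twist -0.0000 rot6 69.2
```

Request:
apply_moves --series '[{"dx": 0.001,"dy": 0,"dz": 0.003,"twist": 0,"fingers": -1},{"dx": 0.001,"dy": 0,"dz": 0.006,"twist": 0,"fingers": -1},{"dx": 0.001,"dy": 0,"dz": 0.009,"twist": 0,"fingers": -1},{"dx": 0.001,"dy": 0,"dz": 0.01,"twist": 0,"fingers": -1},{"dx": 0.001,"dy": 0,"dz": 0.01,"twist": 0,"fingers": -1}]'

```text
time_s: 21.98
ee_pos: [555.8, -135.4, 92.6]
tcp_rot: [-179.0, -0.6, -4.3]
wrist_force: [-2.6, 2.2, 0.4]
grip_width: 23.3
```

Plate contact at 92.6, close to the 92.1 reference. I'll press lightly, then open slowly.

Request:
apply_moves --series '[{"dx": 0,"dy": 0,"dz": 0.001,"twist": 0,"fingers": -1},{"dx": 0,"dy": 0,"dz": 0.001,"twist": 0,"fingers": -1}]'

```text
time_s: 22.15
ee_pos: [556.0, -135.5, 92.5]
tcp_rot: [-179.1, -0.7, -4.3]
wrist_force: [-1.4, 0.4, 0.9]
grip_width: 23.3
```

Request:
apply_moves --series '[{"dx": 0,"dy": 0,"dz": 0,"twist": 0,"fingers": -0.3},{"dx": 0,"dy": 0,"dz": 0,"twist": 0,"fingers": -0.1},{"dx": 0,"dy": 0,"dz": -0.001,"twist": 0,"fingers": 0.1},{"dx": 0,"dy": 0,"dz": -0.001,"twist": 0,"fingers": 0.3},{"dx": 0,"dy": 0,"dz": -0.001,"twist": 0,"fingers": 0.3}]'

```text
time_s: 22.57
ee_pos: [556.2, -135.6, 93.2]
tcp_rot: [-179.1, -0.7, -4.3]
wrist_force: [0.3, -0.0, 0.4]
grip_width: 55.1
```

```bash
python3 - <<'E'
from rect import *
p,d=vision.read_camera("scene")
cv2.imwrite("pics/s9.png",cv2.resize(p[130:210,295:365],None,fx=8,fy=7.4,interpolation=2)[...,::-1])
to(555.7,-136,180,-4.3)
E
```

```text
t 22.62 pos [ 556.14 -135.56   93.14] rot [-179.06   -0.69   -4.3 ] F [-0.1  1.2 -0.8] w 56.2
dx 0.0013 dy -0.0019 dz -0.1737 twist 0.0000 rot6 69.2
```

View pics/s9.png

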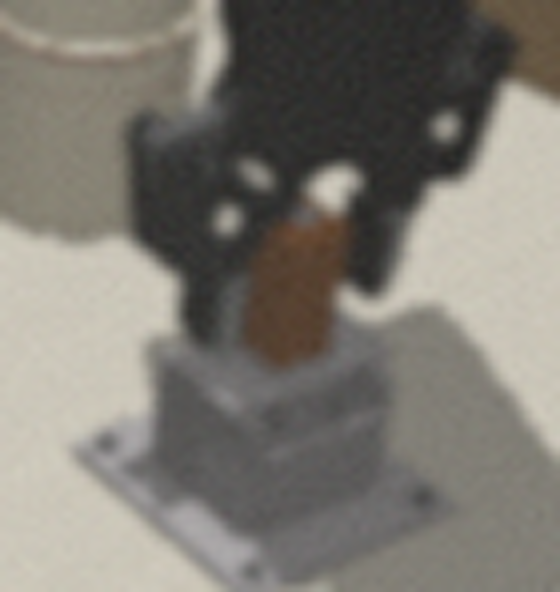

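The fingers are open and clear, and the plate lies on the walls. I'll go straight up and away, then take the final check.

Request:
apply_moves --series '[{"dx": 0,"dy": 0,"dz": -0.04,"twist": 0,"fingers": 0.4},{"dx": 0,"dy": 0,"dz": -0.1,"twist": 0,"fingers": 0.4},{"dx": 0,"dy": 0,"dz": -0.18,"twist": 0,"fingers": 0.4},{"dx": 0,"dy": 0,"dz": -0.22,"twist": 0,"fingers": 0.4},{"dx": 0,"dy": 0,"dz": -0.22,"twist": 0,"fingers": 0.4}]'

```text
time_s: 23.03
ee_pos: [557.9, -138.7, 210.1]
tcp_rot: [-179.3, -1.4, -4.3]
wrist_force: [1.2, 0.0, 0.4]
grip_width: 59.6
```

Request:
apply_moves --series '[{"dx": -0.1,"dy": 0.4,"dz": 0,"twist": 0,"fingers": 0.4},{"dx": -0.1,"dy": 0.4,"dz": 0,"twist": 0,"fingers": 0.4},{"dx": -0.1,"dy": 0.4,"dz": 0,"twist": 0,"fingers": 0.4},{"dx": -0.1,"dy": 0.4,"dz": 0,"twist": 0,"fingers": 0.4},{"dx": -0.1,"dy": 0.4,"dz": 0,"twist": 0,"fingers": 0.4}]'

```text
time_s: 23.45
ee_pos: [491.9, -335.8, 205.6]
tcp_rot: [-179.3, -1.3, -4.3]
wrist_force: [0.1, -0.6, -0.8]
grip_width: 59.7
```

Request:
apply_moves --series '[{"dx": 0,"dy": 0,"dz": 0,"twist": 0,"fingers": 0.4},{"dx": 0,"dy": 0,"dz": 0,"twist": 0,"fingers": 0.4},{"dx": 0,"dy": 0,"dz": 0,"twist": 0,"fingers": 0.4}]'

```text
time_s: 23.7
ee_pos: [491.5, -335.3, 204.4]
tcp_rot: [-179.2, -1.2, -4.3]
wrist_force: [-0.2, 0.3, -0.2]
grip_width: 59.6
```

```bash
python3 - <<'E'
from rect import *
a=np.radians(13.5); ey=np.array([-np.sin(a),np.cos(a)]); ex=np.array([np.cos(a),np.sin(a)]); c=np.array([508.5,167.2])
out=[]
for n in("top","scene"):
    p,d=vision.read_camera(n)
    W=cloud(n,d); e=W[...,:2]-c; x=e@ex;y=e@ey; r=[]
    for k in range(7):
        m=(abs(x)<12)&(abs(y-(-90+30*k))<11)&(W[...,2]>40)&(W[...,2]<70); r.append(round(float(np.median(W[...,2][m])),1))
    print(n,r)
    row=[]
    for q in(np.load(f"{n}_p.npy"),p):
        X=np.arange(-45,45.5,.4); im=sample(n,q,(552,-133),0,X,X,124); row.append(np.ascontiguousarray(cv2.rotate(im,cv2.ROTATE_90_COUNTERCLOCKWISE)))
    out.append(np.hstack(row))
    cv2.imwrite(f"pics/{n}_end.png",p[...,::-1])
    # handle depth plate
    e=W[...,:2]-np.array([554,-135.3]); m=(abs(W[...,0]-554)<20)&(abs(W[...,1]+135)<16)
    zz=W[...,2][m]; print(n,"plate z",np.median(zz[(zz>52)&(zz<75)]),"handle top z",np.median(zz[(zz>115)&(zz<135)]))
    W0=cloud(n,np.load(f"{n}_d.npy")); m=(abs(W0[...,0]-554)<20)&(abs(W0[...,1]+135)<16); zz=W0[...,2][m]; print(" before",np.median(zz[(zz>52)&(zz<75)]),np.median(zz[(zz>115)&(zz<135)]))
cv2.imwrite("pics/end_cmp.png",np.vstack(out)[...,::-1])
to(555,-135,200)
E
```

```text
top [55.2, 54.6, 53.8, 53.0, 52.4, 51.6, 50.9]
top plate z 65.44336310981976 handle top z 123.93557834757382
 before 65.9671023254632 123.79980280319717
scene [55.5, 54.9, 54.2, 53.2, 52.9, 52.2, 51.6]
scene plate z 65.41419836443549 handle top z 123.3262232790616
 before 64.96911546268882 123.43201374686839
t 23.8 pos [ 492.16 -334.34  204.86] rot [-179.2    -1.26   -4.2 ] F [-0.1  0.3  0.4] w 59.4
dx 0.0959 dy -0.4066 dz 0.0175 twist 0.0000 rot6 49.1
```

View pics/end_cmp.png

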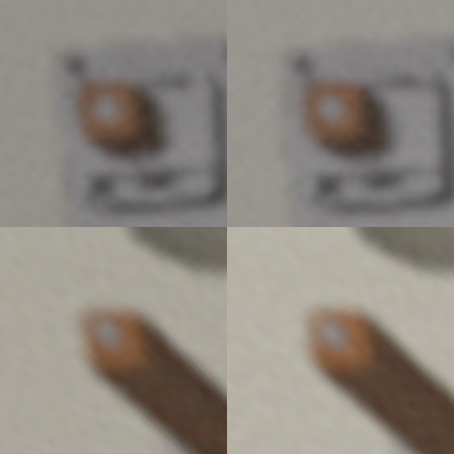

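View pics/scene_end.png

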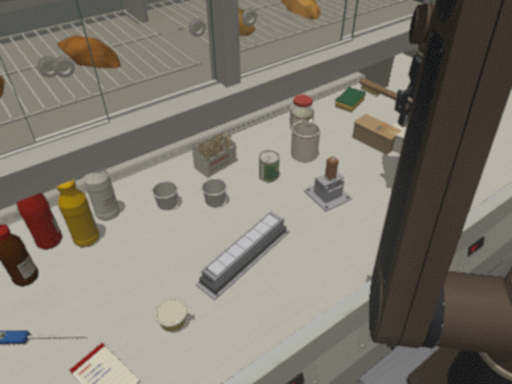

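The roller is seated as it was at the start, the strip is uniform and nothing else has moved. Handing in.

```bash
python3 -c "
from h import *
print(robot.finish_job())"
```

```text
the job is handed in; nothing more can be done
None
```

I took the roller out of its stand, rolled it along the rail in four end-to-end passes, put it back in the stand and handed the job in at about 24 s. The hand-in reports no verdict, so the results below are from my own checks.

- **Pressing force:** it rose from about 11 N on the first pass to about 20 N on the last. That counts the roller's weight and side force, and force is only read at the end of each move, so short peaks in between were not seen.
- **Strip:** depth readings in both views show it dropped about 4.8 mm on average, with all seven pieces now on one even slope. Single pieces read 4.0 to 5.5 mm, within camera noise. The arm's own depth estimate was lower, at 4.1 to 4.5 mm, but every figure clears the 3.5 mm limit.
- **Roller:** the handle is in the same place as at the start in both views. Its top is at z 123–124 mm and the plate at about 65 mm, both unchanged within noise.
- **Everything else:** the tin, pot and sauce tub look unmoved in the last scene picture. The gripper is open and clear, touching nothing.
- **Minor issues:** one move was refused early on for a missing key and did nothing. The tool tilted by about 1° over the job, which did not affect seating the roller.

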